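Check the adapter case and send the misfits to returns

TASK

Open the case of tube adapters (swing the lid right back so that it stays clear) and check it against its layout: round adapters belong in the near row, square ones in the far row by the hinge. Take every adapter that is in the wrong row out and set it in the loose returns tray, leaving the rightly packed ones as they are. Then shut the lid fully and, with its load, slide the returns tray along the worktop without lifting it until its side butts flush against the left side of the other tray, ends level; disturb nothing else.

Things in the scene. Friction and masses are not known exactly. Their poses are not given: they have to be found in the camera images.
- case: grey fixed case, 152 (x) x 304 (y) x 54 mm high less lid, walls and floor 6 mm. Origin: centre of underside; x points from front to hinge side. Two rows of four nests between ribs 6 mm high: NEAR row (for round adapters) at x = -38 mm, FAR row (for square) at x = +20 mm; nests at y = -96, -32, +32, +96 mm. A card inside the lid shows this layout as dark outlines
- lid (a joint): the case's lid, 8 mm thick, hinged along the far top edge: 0 = shut, grows as it opens upward and back, stop at 2.2 rad (leaning well back, clear of work in the case). A stiff hinge (about 0.28 N m of friction) holds it at any angle
- lid_tab (a point): middle of the lid's pull tab: a block 24 mm wide (case y), 12 mm thick, sticking out level 49 mm from the middle of the lid's front edge; this point is 26 mm beyond that edge, mid-thickness (6 mm above the lid's underside). Moves with the lid; frame as the case when shut. Pinched on its two sides (across y), it pivots between the fingers as the lid turns
- lid_hinge (a point): middle of the lid's hinge line, which runs along the case's y axis (76 mm behind the case's centre, 54 mm above the worktop); does not move
- returns_tray: loose open metal tray, 160 (x) x 170 (y) x 30 mm high, walls and floor 5 mm, about 0.45 kg. Origin: centre of its underside; x points away from its grip block
- tray_grip (a point): grip point of the returns tray, in its black block: 24 mm wide (tray y), 7 to 35 mm above the worktop, sticking out 44 mm from the middle of the tray's near (-x) wall. The point is 104 mm from the tray's centre toward -x, 24 mm above the worktop. Frame as the tray
- docked_tray: second tray of the same shape and size, grip block too, fixed at the robot's right, holding two dishes and a tape roll. Origin: centre of underside. The returns tray belongs against its +y (left) side: centres then lie 170 mm apart along this tray's y axis, at equal x
- tape: roll of tape lying flat, 68 mm across, 19 mm high, a bystander; origin under its centre
- lime_can: lime-green screw-lid can, 65 mm across, 85 mm high, a bystander; origin under its centre
- round_1_mid (a point): centre (20 mm above its underside) of a round aluminium tube adapter, a cylinder 34 mm across, 40 mm tall, blind bore of 20 mm in the top, 80 g; z along the bore. Starts upright in a nest of the case, in either row; may be absent
- round_2_mid (a point): centre (20 mm above its underside) of a round aluminium tube adapter, a cylinder 34 mm across, 40 mm tall, blind bore of 20 mm in the top, 80 g; z along the bore. Starts upright in a nest of the case, in either row; may be absent
- round_3_mid (a point): centre (20 mm above its underside) of a round aluminium tube adapter, a cylinder 34 mm across, 40 mm tall, blind bore of 20 mm in the top, 80 g; z along the bore. Starts upright in a nest of the case, in either row; may be absent
- round_4_mid (a point): centre (20 mm above its underside) of a round aluminium tube adapter, a cylinder 34 mm across, 40 mm tall, blind bore of 20 mm in the top, 80 g; z along the bore. Starts upright in a nest of the case, in either row; may be absent
- square_1_mid (a point): centre (20 mm above its underside) of a square aluminium tube adapter, a block 34 x 34 mm (sides along x and y), 40 mm tall, blind bore of 20 mm in the top, 80 g; z along the bore. Starts upright in a nest of the case, in either row; may be absent
- square_2_mid (a point): centre (20 mm above its underside) of a square aluminium tube adapter, a block 34 x 34 mm (sides along x and y), 40 mm tall, blind bore of 20 mm in the top, 80 g; z along the bore. Starts upright in a nest of the case, in either row; may be absent
- square_3_mid (a point): centre (20 mm above its underside) of a square aluminium tube adapter, a block 34 x 34 mm (sides along x and y), 40 mm tall, blind bore of 20 mm in the top, 80 g; z along the bore. Starts upright in a nest of the case, in either row; may be absent
- square_4_mid (a point): centre (20 mm above its underside) of a square aluminium tube adapter, a block 34 x 34 mm (sides along x and y), 40 mm tall, blind bore of 20 mm in the top, 80 g; z along the bore. Starts upright in a nest of the case, in either row; may be absent

How it is judged:
By the outcome, as a careful person would: the job done as asked, in the order asked, and still so for the second after the job is handed in, with the robot touching nothing.
Of square_1, square_3, round_1, round_3 only 2 to 4 are there at a start; the rules pass over those that are not, and their reading is None.
At some moment in a run one of returns_tray may be knocked a few centimetres aside while the robot is not near it.
Once in a run the grip may slacken for a moment while it holds something.
It also fails if it takes over 210 s, if anything falls off the work surface, if the arm or the gripper's body presses on something with over 40 N, if the wrist force passes 120 N, or if a joint passes its speed limit or range.

ROBOT

A 7-joint arm with a two-finger parallel gripper is mounted at the origin on a cart in front of the work surface, level with it; the furniture and walls round the work are solid. World frame = base frame: x ahead of the robot, y to its left, z up, the work surface at z = 0. Lengths are in mm, angles in rad, forces in N, time in s.
With the tool pointing down it reaches from about 425 to 1025 mm from the base axis. Payload 3.6 kg.
Tool frame: the origin (TCP) lies midway between the tips of the shut fingers; the grasp point (between the pads) lies r.tcp_to_grasp behind it (r.tcp_to_grasp is the distance from the TCP to the grasp point, in mm); z points along the fingers, y is the direction in which the jaws open and shut (so a half turn about z gives the same grasp; the last joint's range is limited). The gripper opens to 85 mm and grips with 20 to 120 N. Pads are 22 mm wide; open, the fingers measure 114 mm over their backs; the gripper's body (76 mm by 85 mm) begins 54 mm behind the grasp point. The pads swing forward as they close: fully open they stand 13 mm farther back than shut.
Start: joints at [1.246, 0.591, 0.048, 1.609, -0.033, 0.943, -0.034], TCP at [166.555, -705.612, 231.302] pointing down, gripper open.
Joint ranges: [-2.69, 2.69], [-0.47, 2.24], [-1.27, 1.36], [0.19, 2.51], [-1.53, 4.68], [0.08, 2.07], [-3.09, 3.09]. Speed limits (rad/s): [2.57, 2.57, 3.14, 3.14, 3.14, 3.14, 3.14].

INTERFACE

Orientations are given as [roll, pitch, yaw] about the fixed x, y, z axes, in that order (R = Rz(yaw) Ry(pitch) Rx(roll)).
In Python, from rig import r gives the robot as it stands.
- The arm moves only by the tool servo_tool, never from a script. Its argument "increments" is a list that holds one entry, the list of rows, each a list of 5 numbers: the opening in per cent of the stroke, from 0 (shut) to 100 (fully open), then the shift along the world's x, y, z in m, then the turn about the world's z in rad. A call has 1 to 8 rows; each row is the pose to reach, as a shift and turn from the pose measured when the call began; what a row does not reach only later rows make up. A row lasts 1/12 s, in which the tool goes at most 41.7 mm and 7.16 degrees, less where a joint would pass 70% of its speed; a pose out of reach is approached as far as the arm can. A call with a gripper value outside its range is refused whole. The fingers move at their own pace and stop on an object; the grip force is fixed at half the most. Time passes only in rows, so rows that repeat a pose let the fingers close. It gives the time, the measured TCP pose, the force and the opening at its end, in the units of the state.
- r.sense(): the state, without advancing time (a new reading comes with each control period).
- r.snapshot(name): name is "scene" or "top" or "wrist"; returns the picture (400x640x3 uint8, blue, green, red); there is no depth.
- r.camera_info(name): a dict with "mtx" (3x3 intrinsics, pixels), "eye" and "attitude" of the camera in the world; the wrist camera has in their place "hand_eye" (4x4, takes a point from camera to tool coordinates, whose origin is the TCP and whose axes are the flange's). Camera axes: x right, y up, looking along -z (the intrinsics and any distortion apply to the point x, -y, -z); pixel columns grow to the right and rows downward; lengths in mm; the calibration is good to about 2 mm. A picture is of the moment at which its call begins: read the wrist's pose just before it. camera_info takes no time and is no camera call.
- r.job_done(): hands the job in, once; it reports no verdict.
The state is a dict: "t": time; "qpos": joint angles; "qvel": joint speeds; "joint_torque": joint torques, N m; "tcp_pos": TCP position; "ee_rot": TCP orientation; "force": force on the tool from outside, world axes, zero at the start; "wrist_torque": the same for the moment, N m; "width": finger opening in mm.
Only numpy, scipy, OpenCV 4.12 (cv2) and the standard library are available. Lean on these libraries where they do the work, as an engineer would, in place of code of your own. Each camera call takes 0.05 s, during which the arm holds its last target. There are 200 camera calls.

## Working session

There is one attempt and no reset: what is moved stays moved. The work goes in short steps, Python scripts to look and compute and a tool call to move; the robot and the scene stay as the last step left them, time stands still between calls to the robot, and variables do not carry over. Pictures are saved under pics/ and viewed, about 12 in all and at most 16, crops included, and the job is handed in when it is done.

Besides the shell and the picture viewer there is one more tool, called after "Request:" as name(argument=value, ...), one argument or row to a line, values as JSON. servo_tool: Moves the arm, as the interface text tells. Its arguments: {"type":"object","properties":{"increments":{"type":"array"}},"required":["increments"]}

```bash
mkdir -p pics; ls
python3 - <<'E'
from rig import r
import cv2,numpy as np
s=r.sense();print({k:np.round(v,3) for k,v in s.items()}, r.tcp_to_grasp)
for n in ["scene","top","wrist"]:
    print(n,r.camera_info(n))
    cv2.imwrite(f"pics/{n}0.png",r.snapshot(n))
E
```

```text
pics
{'t': np.float64(0.0), 'qpos': array([ 1.246,  0.592,  0.048,  1.61 , -0.033,  0.943, -0.034]), 'qvel': array([-0.   , -0.002, -0.001, -0.002,  0.   , -0.001,  0.   ]), 'joint_torque': array([-0.0000e+00, -5.4869e+01,  1.5470e+00, -1.9812e+01,  9.0000e-03,
        9.0000e-03,  0.0000e+00]), 'tcp_pos': array([ 166.363, -704.809,  230.149]), 'ee_rot': array([-3.139,  0.   ,  0.232]), 'force': array([ 0.253, -0.598, -0.518]), 'wrist_torque': array([-0.025, -0.01 , -0.042]), 'width': np.float64(85.404)} 18.700000000000003
scene {'mtx': array([[385.69222703,   0.        , 322.10961711],
       [  0.        , 385.69222703, 192.54582989],
       [  0.        ,   0.        ,   1.        ]]), 'eye': array([-393.88081487,  654.50376784,  745.4774112 ]), 'attitude': array([ 1.07345882,  0.02221464, -2.22944109])}
top {'mtx': array([[460.623782  ,   0.        , 316.69046732],
       [  0.        , 460.623782  , 199.052243  ],
       [  0.        ,   0.        ,   1.        ]]), 'eye': array([ 417.08664894,  -84.01641957, 1338.82245978]), 'attitude': array([ 0.11340208, -0.00710495, -1.54965321])}
wrist {'mtx': array([[319.1893259 ,   0.        , 321.88374152],
       [  0.        , 319.1893259 , 199.5910925 ],
       [  0.        ,   0.        ,   1.        ]]), 'hand_eye': array([[ 4.68643648e-04,  9.59201396e-01,  2.82723296e-01,
         7.17277137e+01],
       [ 9.99999885e-01, -4.20625009e-04, -2.30541661e-04,
        -1.89987147e-01],
       [-1.02215394e-04,  2.82723371e-01, -9.59201483e-01,
        -1.42636651e+02],
       [ 0.00000000e+00,  0.00000000e+00,  0.00000000e+00,
         1.00000000e+00]])}
```

View pictures.

View pics/top0.png

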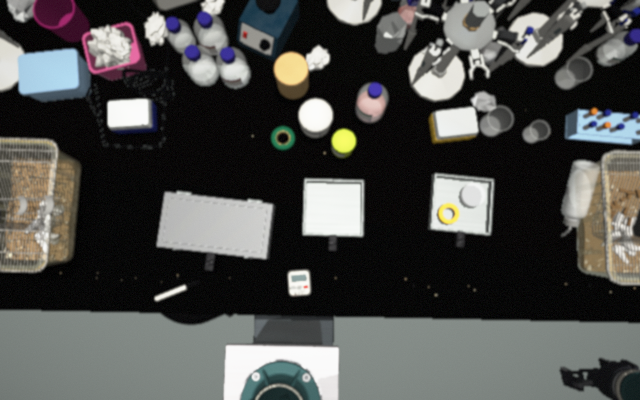

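View pics/scene0.png

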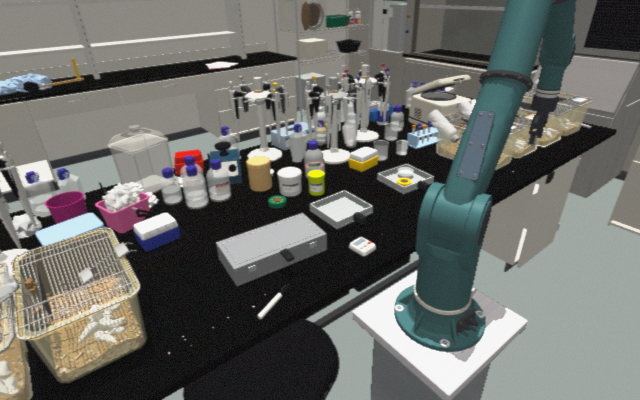

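```bash
cat > h.py <<'E'
import cv2,numpy as np
from scipy.spatial.transform import Rotation as R
from rig import r
def pose(n,s=None):
    c=r.camera_info(n)
    if n!="wrist": return c["mtx"],np.array(c["eye"]),R.from_euler("xyz",c["attitude"]).as_matrix()
    s=s or r.sense(); T=np.eye(4);T[:3,:3]=R.from_euler("xyz",s["ee_rot"]).as_matrix();T[:3,3]=s["tcp_pos"]
    T=T@c["hand_eye"]; return c["mtx"],T[:3,3],T[:3,:3]
def rays(P,uv):
    K,e,A=P; uv=np.atleast_2d(np.float64(uv))
    d=np.c_[(uv[:,0]-K[0,2])/K[0,0],-(uv[:,1]-K[1,2])/K[1,1],-np.ones(len(uv))]
    return d@A.T
def onz(P,uv,z):
    d=rays(P,uv); return P[1]+d*((z-P[1][2])/d[:,2])[:,None]
def proj(P,X):
    K,e,A=P; c=(np.atleast_2d(X)-e)@A; return np.c_[K[0,2]-K[0,0]*c[:,0]/c[:,2],K[1,2]+K[1,1]*c[:,1]/c[:,2]]
def tri(P1,uv1,P2,uv2):
    a=rays(P1,uv1)[0];b=rays(P2,uv2)[0]
    t=np.linalg.lstsq(np.c_[a,-b],P2[1]-P1[1],rcond=None)[0]
    p,q=P1[1]+a*t[0],P2[1]+b*t[1]; return (p+q)/2,np.linalg.norm(p-q)
def snap(n,name=None):
    s=r.sense(); P=pose(n,s); im=r.snapshot(n)
    if name: cv2.imwrite(f"pics/{name}.png",im)
    return P,im
def blobs(mask,amin):
    out=[]
    for c in cv2.findContours(mask,cv2.RETR_EXTERNAL,cv2.CHAIN_APPROX_NONE)[0]:
        if cv2.contourArea(c)>amin: out.append((cv2.minAreaRect(c),cv2.contourArea(c)))
    return out
E
python3 - <<'E'
from h import *
P=pose("top");im=cv2.imread("pics/top0.png")
g=cv2.cvtColor(im,cv2.COLOR_BGR2GRAY)
m=(g>70).astype(np.uint8)*255; m[:170]=0;m[275:]=0;m[:,:120]=0;m[:,540:]=0
for b,a in blobs(m,800):
    box=cv2.boxPoints(b); print(np.round(b[0],1),np.round(b[1],1),a)
    for z in (62,30): 
        w=onz(P,box,z)[:,:2]; print(z,np.round(w.mean(0)),np.round(np.linalg.norm(w-np.roll(w,1,0),axis=1)),np.round(np.arctan2(*(w[0]-w[1])[::-1]),3),np.round(w).tolist())
c=[cv2.resize(im[170:275,140:280],None,fx=5,fy=5),]
cv2.imwrite("pics/c1.png",c[0])
d=im[225:275,140:500].copy(); d=cv2.convertScaleAbs(d,alpha=2.5,beta=10); cv2.imwrite("pics/c2.png",cv2.resize(d,None,fx=2.2,fy=2.2))
print(proj(P,[[500,0,0],[700,200,0]]))
E
```

```text
[214.8 223.9] [112.3  60.4] 6292.0
62 [488. 191.] [309. 167. 314. 167.] 3.077 [[420.0, 351.0], [587.0, 340.0], [555.0, 28.0], [389.0, 43.0]]
30 [490. 197.] [317. 171. 321. 171.] 3.077 [[421.0, 362.0], [591.0, 351.0], [558.0, 31.0], [388.0, 47.0]]
[333.  208.5] [61. 62.] 3502.5
62 [ 538. -136.] [170. 174. 171. 171.] 1.593 [[621.0, -48.0], [625.0, -222.0], [454.0, -223.0], [451.0, -52.0]]
30 [ 541. -137.] [175. 178. 175. 176.] 1.593 [[626.0, -47.0], [630.0, -225.0], [455.0, -227.0], [452.0, -51.0]]
[461.9 203.7] [63.6 57.8] 3485.0
62 [ 559. -496.] [176. 163. 179. 163.] 3.036 [[485.0, -399.0], [647.0, -416.0], [633.0, -594.0], [471.0, -574.0]]
30 [ 563. -506.] [181. 167. 183. 167.] 3.036 [[487.0, -407.0], [653.0, -424.0], [638.0, -607.0], [472.0, -587.0]]
[[285.1307542  222.20154461]
 [219.38915779 153.11333962]]
```

View pics/c1.png

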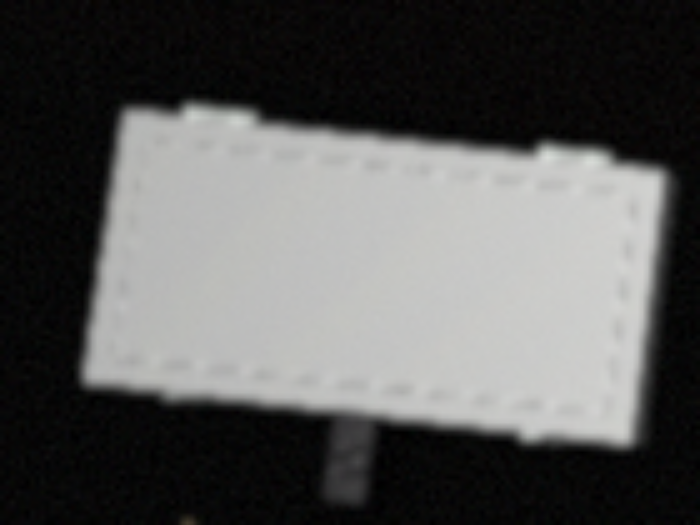

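Run:
```python
from h import *
P=pose("top")
c=np.array([[84,385],[123,108],[667,172],[637,447]])/5+[139.6,169.6]
w=onz(P,c,62)[:,:2];print(np.round(w,1),w.mean(0),np.linalg.norm(w-np.roll(w,1,0),axis=1))
for v in (w[1]-w[0],w[2]-w[3]): print(np.arctan2(v[1],v[0]))
for v in (w[0]-w[3],w[1]-w[2]): print(np.arctan2(-v[0],v[1]))
t=np.array([[352,415],[345,503]])/5+[139.6,169.6]; print(onz(P,t,60))
# tray corners by contour, with inner details
im=cv2.imread("pics/top0.png")
d=np.hstack([im[165:260,290:380],im[165:260,415:505]]);cv2.imwrite("pics/c3.png",cv2.resize(cv2.convertScaleAbs(d,alpha=1.0),None,fx=4.4,fy=4.4,interpolation=cv2.INTER_CUBIC))
```

```text
[[421.4 348. ]
 [575.4 335.6]
 [546.1  31.3]
 [394.   43. ]] [484.21097511 189.48456019] [306.29962086 154.48556275 305.68967535 152.61550372]
-0.08041415052820683
-0.07626647420532731
-0.08963853505218514
-0.09577921639147495
[[408.09537065 200.52805317  60.        ]
 [360.12429578 202.09195591  60.        ]]
```

View pics/c3.png

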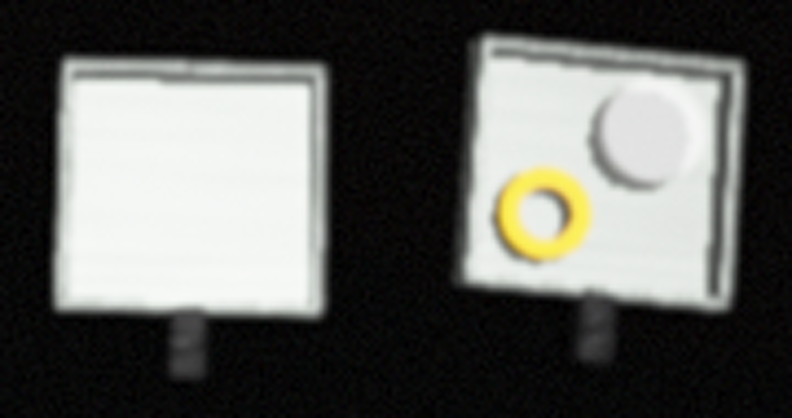

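Request:
servo_tool(
  increments=[
    [[100,0.27,0.15,0.05,-0.32],[100,0.27,0.15,0.05,-0.32],[100,0.27,0.15,0.05,-0.32],[100,0.27,0.15,0.05,-0.32],[100,0.27,0.15,0.05,-0.32],[100,0.27,0.15,0.05,-0.32],[100,0.27,0.15,0.05,-0.32],[100,0.27,0.15,0.05,-0.32]],
  ],
)

```text
t: 0.82
tcp_pos: [443.5, -550.2, 280.9]
ee_rot: [-3.137, -0.004, -0.08]
force: [1.3, -0.0, 0.6]
width: 85.3
```

Request:
servo_tool(
  increments=[
    [[100,0.1,0.055,0.02,0],[100,0.1,0.055,0.02,0],[100,0.1,0.055,0.02,0],[100,0.1,0.055,0.02,0],[100,0.1,0.055,0.02,0],[100,0.1,0.055,0.02,0],[100,0.1,0.055,0.02,0]],
  ],
)

```text
t: 1.4
tcp_pos: [541.5, -496.4, 300.3]
ee_rot: [-3.138, -0.002, -0.083]
force: [-0.6, 0.6, 0.1]
width: 85.4
```

```bash
sed -i 's|    if name: cv2.*|    if name: cv2.imwrite(f"pics/{name}.png",im); pickle.dump(P,open(f"pics/{name}.pkl","wb"))|; 1i import pickle' h.py
cat >> h.py <<'E'
def load(name): return pickle.load(open(f"pics/{name}.pkl","rb")),cv2.imread(f"pics/{name}.png")
E
python3 -c "
from h import *
snap('wrist','w1')"
```

Request:
servo_tool(
  increments=[
    [[100,0,0.3,0,0],[100,0,0.3,0,0],[100,0,0.3,0,0],[100,0,0.3,0,0],[100,0,0.3,0,0],[100,0,0.3,0,0],[100,0,0.3,0,0],[100,0,0.3,0,0]],
  ],
)

```text
t: 2.12
tcp_pos: [540.7, -188.6, 300.3]
ee_rot: [-3.132, -0.001, -0.076]
force: [1.4, 0.0, 0.2]
width: 85.3
```

Request:
servo_tool(
  increments=[
    [[100,-0.01,0.05,0,0],[100,-0.01,0.05,0,0],[100,-0.01,0.05,0,0],[100,-0.01,0.05,0,0]],
  ],
)

```text
t: 2.45
tcp_pos: [530.1, -138.9, 300.4]
ee_rot: [-3.133, -0.001, -0.075]
force: [0.3, -0.9, -0.1]
width: 85.4
```

Run:
```python
from h import *
snap('wrist','w2')
a=load('w1')[1];b=load('w2')[1]
cv2.imwrite("pics/v1.png",cv2.resize(np.vstack([a,b]),None,fx=.75,fy=.75,interpolation=cv2.INTER_AREA))
```

```text
(no output)
```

View pics/v1.png

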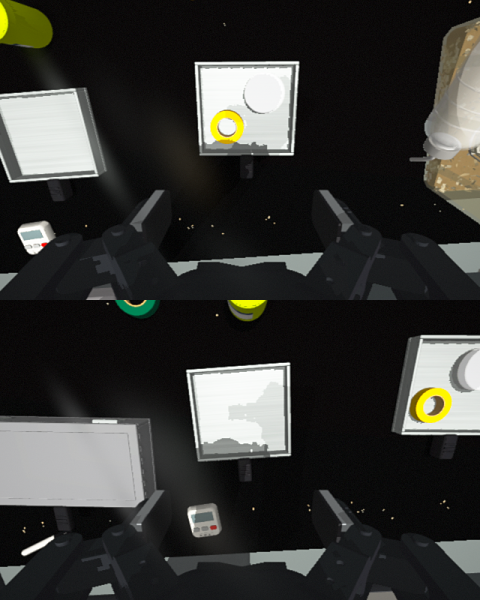

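```bash
cat >> h.py <<'E'
def tray(P,im,box,z=30,th=80):
    g=cv2.cvtColor(im,cv2.COLOR_BGR2GRAY); m=np.zeros_like(g); x0,y0,x1,y1=box
    m[y0:y1,x0:x1]=(g[y0:y1,x0:x1]>th)*255
    c=max(cv2.findContours(m,cv2.RETR_EXTERNAL,cv2.CHAIN_APPROX_NONE)[0],key=cv2.contourArea)
    w=onz(P,c[:,0],z)[:,:2].astype(np.float32)
    b=cv2.minAreaRect(w); q=cv2.approxPolyDP(cv2.convexHull(c),8,True)[:,0]
    return b,onz(P,q,z)[:,:2],q
E
python3 - <<'E'
from h import *
for n,box in (("w1",(250,70,410,212)),("w2",(230,75,400,218))):
    P,im=load(n)
    b,q,px=tray(P,im,box)
    print(n,b,np.round(q,1).tolist(),px.tolist())
    for v in q-np.roll(q,1,0): print(round(np.linalg.norm(v),1),round(np.arctan2(v[1],v[0]),3))
Pt=pose("top");im=cv2.imread("pics/top0.png")
for box in ((295,172,372,242),(422,165,500,240)):
    print(tray(Pt,im,box))
E
```

```text
w1 ((561.0292358398438, -505.4954833984375), (170.57217407226562, 160.64224243164062), 85.49388122558594) [[633.3, -595.8], [475.7, -583.9], [489.5, -414.9], [647.2, -428.4]] [[398, 82], [391, 206], [266, 206], [260, 82]]
168.0 -1.654
158.1 3.066
169.5 1.49
158.3 -0.085
w2 ((543.6625366210938, -136.3675537109375), (170.52081298828125, 160.68519592285156), 89.49683380126953) [[622.5, -220.4], [463.8, -220.0], [465.9, -52.1], [623.6, -52.3]] [[385, 83], [387, 207], [264, 214], [248, 93]]
168.1 -1.577
158.7 3.139
167.9 1.559
157.7 -0.001
(((545.1799926757812, -137.37014770507812), (175.7587890625, 165.96165466308594), 89.57537078857422), array([[ 623.49629675,  -52.47740301],
       [ 627.20986819, -219.22329456],
       [ 466.59145641, -223.66895831],
       [ 462.95086486,  -53.53862558]]), array([[304, 179],
       [362, 179],
       [363, 235],
       [303, 235]], dtype=int32))
(((562.351318359375, -506.16357421875), (176.6829071044922, 166.36126708984375), 85.40410614013672), array([[ 649.40183179, -429.6623479 ],
       [ 635.62221864, -596.95263105],
       [ 474.25863855, -581.96794135],
       [ 490.53581086, -414.15357868]]), array([[435, 173],
       [493, 179],
       [489, 235],
       [430, 228]], dtype=int32))
```

Request:
servo_tool(
  increments=[
    [[100,-0.09,0.25,0,0],[100,-0.09,0.25,0,0],[100,-0.09,0.25,0,0],[100,-0.09,0.25,0,0],[100,-0.09,0.25,0,0],[100,-0.09,0.25,0,0],[100,-0.09,0.25,0,0],[100,-0.09,0.25,0,0]],
  ],
)

```text
t: 3.17
tcp_pos: [439.8, 112.2, 300.8]
ee_rot: [-3.132, -0.002, -0.073]
force: [0.0, -0.7, 0.5]
width: 85.1
```

Request:
servo_tool(
  increments=[
    [[100,-0.04,0.08,-0.08,-0.01],[100,-0.04,0.08,-0.08,-0.01],[100,-0.04,0.08,-0.08,-0.01],[100,-0.04,0.08,-0.08,-0.01],[100,-0.04,0.08,-0.08,-0.01],[100,-0.04,0.08,-0.08,-0.01]],
  ],
)

```text
t: 3.67
tcp_pos: [401.6, 190.3, 220.9]
ee_rot: [-3.133, -0.002, -0.087]
force: [-0.6, 0.3, -0.7]
width: 85.3
```

Run:
```python
from h import *
P,im=snap('wrist','w3'); print(proj(P,[[382.4,198.4,60],[409,196,60],[484,189.5,62]]))
cv2.imwrite("pics/v2.png",cv2.convertScaleAbs(im,alpha=1.5,beta=10))
```

```text
[[316.86953348 202.00388607]
 [316.84034802 175.63280994]
 [316.40018818  93.85049382]]
```

View pics/v2.png

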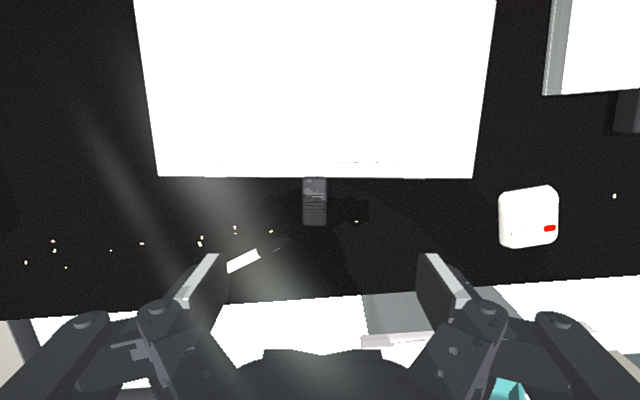

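Run:
```python
from h import *
P=load('w3')[0];T=pose("top")
t=lambda a:np.array(a)/5+[139.6,169.6]
for a,b in (([158,177],[84,385]),([473,178],[637,447]),([315,226],[345,503]),([315,177],[352,415])):
    X,e=tri(P,a,T,t(b)); print(np.round(X,1),round(e,1),np.round(onz(P,a,60)[0],1))
```

```text
[421.6 346.8  66.4] 0.7 [420.8 350.5  60. ]
[393.4  43.7  56.3] 1.0 [393.9  45.6  60. ]
[360.1 201.4  66.4] 1.7 [357.2 202.6  60. ]
[408.7 198.2  67.1] 1.8 [407.8 197.9  60. ]
```

Request:
servo_tool(
  increments=[
    [[100,-0.0195,0.009,-0.04,0],[100,-0.0195,0.009,-0.08,0],[100,-0.0195,0.009,-0.12,0],[100,-0.0195,0.009,-0.16,0],[100,-0.0195,0.009,-0.18,0],[100,-0.0195,0.009,-0.18,0],[100,-0.0195,0.009,-0.18,0]],
  ],
)

```text
t: 4.3
tcp_pos: [383.8, 198.0, 41.2]
ee_rot: [-3.134, -0.004, -0.091]
force: [-0.0, 0.3, -0.4]
width: 85.5
```

Request:
servo_tool(
  increments=[
    [[10,0,0,0,0],[10,0,0,0,0],[10,0,0,0,0],[10,0,0,0,0],[10,0,0,0,0],[10,0,0,0,0],[10,0,0,0,0],[10,0,0,0,0]],
  ],
)

```text
t: 4.97
tcp_pos: [385.0, 201.1, 42.5]
ee_rot: [-3.128, -0.007, -0.088]
force: [-2.0, 3.5, 10.8]
width: 22.7
```

```bash
python3 -c "
import numpy as np
t=np.arange(0,25)*.09
u=176*(1-np.cos(t))+6*np.sin(t);z=176*np.sin(t)+6*(np.cos(t)-1)
for k in (0,8,16):
  print([[10,round((u[i]-u[k])*.996/1e3,3),round(-(u[i]-u[k])*.087/1e3,3),round((z[i]-z[k])/1e3,3),0] for i in range(k+1,k+9)])
"
```

```text
[[10, np.float64(0.001), np.float64(-0.0), np.float64(0.016), 0], [10, np.float64(0.004), np.float64(-0.0), np.float64(0.031), 0], [10, np.float64(0.008), np.float64(-0.001), np.float64(0.047), 0], [10, np.float64(0.013), np.float64(-0.001), np.float64(0.062), 0], [10, np.float64(0.02), np.float64(-0.002), np.float64(0.076), 0], [10, np.float64(0.028), np.float64(-0.002), np.float64(0.09), 0], [10, np.float64(0.037), np.float64(-0.003), np.float64(0.103), 0], [10, np.float64(0.047), np.float64(-0.004), np.float64(0.115), 0]]
[[10, np.float64(0.011), np.float64(-0.001), np.float64(0.011), 0], [10, np.float64(0.024), np.float64(-0.002), np.float64(0.021), 0], [10, np.float64(0.037), np.float64(-0.003), np.float64(0.03), 0], [10, np.float64(0.05), np.float64(-0.004), np.float64(0.037), 0], [10, np.float64(0.065), np.float64(-0.006), np.float64(0.044), 0], [10, np.float64(0.08), np.float64(-0.007), np.float64(0.049), 0], [10, np.float64(0.095), np.float64(-0.008), np.float64(0.052), 0], [10, np.float64(0.111), np.float64(-0.01), np.float64(0.055), 0]]
[[10, np.float64(0.016), np.float64(-0.001), np.float64(0.001), 0], [10, np.float64(0.032), np.float64(-0.003), np.float64(0.0), 0], [10, np.float64(0.047), np.float64(-0.004), np.float64(-0.002), 0], [10, np.float64(0.063), np.float64(-0.005), np.float64(-0.005), 0], [10, np.float64(0.078), np.float64(-0.007), np.float64(-0.01), 0], [10, np.float64(0.092), np.float64(-0.008), np.float64(-0.016), 0], [10, np.float64(0.106), np.float64(-0.009), np.float64(-0.024), 0], [10, np.float64(0.119), np.float64(-0.01), np.float64(-0.032), 0]]
```

Request:
servo_tool(
  increments=[
    [[10,0.001,0,0.016,0],[10,0.004,0,0.031,0],[10,0.008,-0.001,0.047,0],[10,0.013,-0.001,0.062,0],[10,0.02,-0.002,0.076,0],[10,0.028,-0.002,0.09,0],[10,0.037,-0.003,0.103,0],[10,0.047,-0.004,0.115,0]],
  ],
)

```text
t: 5.63
tcp_pos: [432.8, 196.7, 158.0]
ee_rot: [-3.127, -0.008, -0.091]
force: [6.8, 2.4, -13.4]
width: 22.7
```

Request:
servo_tool(
  increments=[
    [[10,0.011,-0.001,0.011,0],[10,0.024,-0.002,0.021,0],[10,0.037,-0.003,0.03,0],[10,0.05,-0.004,0.037,0],[10,0.065,-0.006,0.044,0],[10,0.08,-0.007,0.049,0],[10,0.095,-0.008,0.052,0],[10,0.111,-0.01,0.055,0]],
  ],
)

```text
t: 6.3
tcp_pos: [538.7, 186.9, 211.6]
ee_rot: [-3.13, 0.002, -0.089]
force: [-4.8, 4.7, -8.2]
width: 22.8
```

Request:
servo_tool(
  increments=[
    [[10,0.02,-0.001,0.001,0],[10,0.037,-0.003,0.0,0],[10,0.052,-0.004,-0.002,0],[10,0.067,-0.005,-0.005,0],[10,0.082,-0.007,-0.01,0],[10,0.096,-0.008,-0.017,0],[10,0.11,-0.009,-0.025,0],[10,0.122,-0.01,-0.034,0]],
  ],
)

```text
t: 6.97
tcp_pos: [662.1, 175.7, 179.4]
ee_rot: [-3.131, 0.001, -0.09]
force: [0.3, -1.5, 6.7]
width: 22.8
```

Request:
servo_tool(
  increments=[
    [[10,0.005,0,-0.005,0],[10,0.005,0,-0.005,0],[10,0.005,0,-0.005,0]],
  ],
)

```text
t: 7.22
tcp_pos: [667.8, 175.2, 175.1]
ee_rot: [-3.131, -0.001, -0.091]
force: [2.5, -0.6, 3.7]
width: 22.8
```

Request:
servo_tool(
  increments=[
    [[100,0,0,0,0],[100,0,0,0,0],[100,0,0,0,0],[100,0,0,0,0],[100,0,0,0,0],[100,0,0,0.04,0],[100,0,0,0.08,0],[100,0,0,0.12,0]],
  ],
)

```text
t: 7.88
tcp_pos: [666.9, 175.1, 295.5]
ee_rot: [-3.132, 0.001, -0.09]
force: [0.3, -0.0, 0.6]
width: 85.3
```

Request:
servo_tool(
  increments=[
    [[100,-0.04,0.0,0.025,0],[100,-0.08,0.0,0.025,0],[100,-0.12,0.005,0.025,0],[100,-0.165,0.01,0.025,0],[100,-0.165,0.015,0.025,0],[100,-0.165,0.015,0.025,0]],
  ],
)

```text
t: 8.38
tcp_pos: [498.2, 191.6, 320.7]
ee_rot: [-3.132, 0.003, -0.086]
force: [0.6, 0.3, 0.2]
width: 85.3
```

Run:
```python
from h import *
P,im=snap('wrist','w4'); T,t=snap('top','t1')
c=np.array([484,190.5]);R2=R.from_euler('z',-.087).as_matrix()[:2,:2]
for x in (-38,20):
  for y in (-96,-32,32,96):
    X=np.r_[c+R2@[x,y],46]; print(x,y,np.round(proj(P,X)[0]))
cv2.imwrite("pics/v3.png",im)
```

```text
-38 -96 [396. 200.]
-38 -32 [349. 200.]
-38 32 [302. 199.]
-38 96 [255. 199.]
20 -96 [399. 157.]
20 -32 [350. 157.]
20 32 [301. 157.]
20 96 [253. 157.]
```

View pics/v3.png

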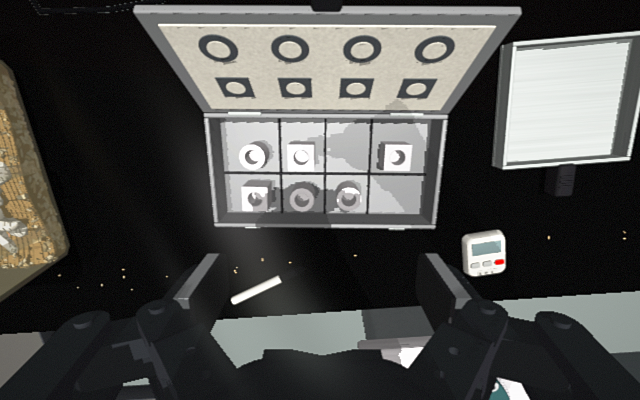

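Run:
```python
from h import *
P,im=load('w4'); g=im[110:232,200:450].astype(float)
cv2.imwrite("pics/v4.png",cv2.resize(np.uint8(255*(g/255)**0.7),None,fx=3.2,fy=3.2,interpolation=cv2.INTER_CUBIC))
```

```text
(no output)
```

View pics/v4.png

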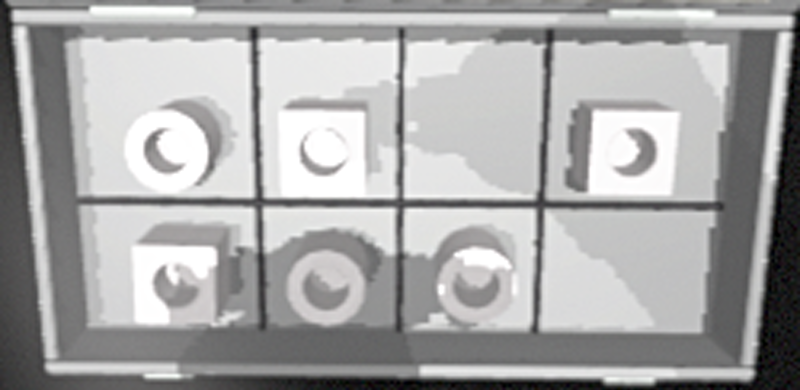

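Request:
servo_tool(
  increments=[
    [[60,0.014,0.093,-0.04,0],[60,0.014,0.093,-0.08,0],[60,0.014,0.093,-0.12,0],[60,0.014,0.093,-0.16,0],[60,0.014,0.093,-0.21,0],[60,0.014,0.093,-0.21,0],[60,0.014,0.093,-0.21,0],[60,0.014,0.093,-0.21,0]],
  ],
)

```text
t: 9.15
tcp_pos: [517.2, 282.2, 108.6]
ee_rot: [-3.135, 0.003, -0.091]
force: [-0.3, 0.0, 1.3]
width: 51.2
```

Run:
```python
from h import *
P,im=snap('wrist','w5'); print(r.sense()["width"],np.round(r.sense()["tcp_pos"],1))
W=load('w4')[0]
print(onz(W,[[252.5,156.9],[254.8,198.4]],46))
print(proj(P,onz(W,[[252.5,156.9],[254.8,198.4]],46)))
cv2.imwrite("pics/v5.png",cv2.resize(im,(480,300),interpolation=cv2.INTER_AREA))
```

```text
51.12738599801571 [518.7 283.2 111.1]
[[512.33462141 284.46628872  46.        ]
 [455.74473195 289.68737208  46.        ]]
[[319.91509188 222.04734471]
 [319.94861013 294.5568034 ]]
```

View pics/v5.png

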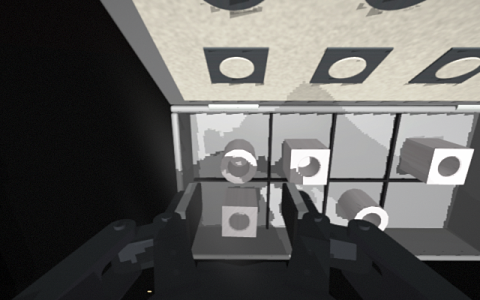

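Request:
servo_tool(
  increments=[
    [[60,-0.006,0.001,-0.02,0],[60,-0.006,0.001,-0.03,0],[60,-0.006,0.001,-0.03,0]],
  ],
)

```text
t: 9.45
tcp_pos: [513.5, 284.0, 82.0]
ee_rot: [-3.132, -0.002, -0.092]
force: [-0.5, -0.9, 0.2]
width: 51.5
```

Request:
servo_tool(
  increments=[
    [[60,-0.001,0,-0.03,0],[60,-0.001,0,-0.06,0],[60,-0.001,0,-0.066,0],[60,-0.001,0,-0.066,0],[60,-0.001,0,-0.066,0]],
  ],
)

```text
t: 9.87
tcp_pos: [513.6, 284.4, 17.5]
ee_rot: [-3.13, -0.004, -0.092]
force: [-0.5, 0.9, -0.5]
width: 51.2
```

Request:
servo_tool(
  increments=[
    [[20,0,0,0,0],[20,0,0,0,0],[20,0,0,0,0],[20,0,0,0,0],[20,0,0,0,0],[20,0,0,0,0]],
  ],
)

```text
t: 10.37
tcp_pos: [515.2, 285.2, 20.0]
ee_rot: [-3.128, -0.007, -0.092]
force: [-0.6, -0.1, 5.7]
width: 32.3
```

Request:
servo_tool(
  increments=[
    [[20,0,0,0.015,0],[20,0,0,0.035,0],[20,0,0,0.06,0],[20,0,0,0.09,0],[20,0,0,0.09,0],[20,0,0,0.09,0]],
  ],
)

```text
t: 10.87
tcp_pos: [517.0, 286.2, 113.1]
ee_rot: [-3.124, -0.013, -0.093]
force: [-0.3, 0.7, -1.7]
width: 32.4
```

Request:
servo_tool(
  increments=[
    [[20,0.005,-0.02,0,0],[20,0.01,-0.05,0,0.01],[20,0.015,-0.085,0,0.02],[20,0.02,-0.12,0,0.03],[20,0.025,-0.155,0,0.04],[20,0.03,-0.19,0,0.05],[20,0.035,-0.22,0,0.06],[20,0.035,-0.23,0,0.07]],
  ],
)

```text
t: 11.53
tcp_pos: [551.9, 49.1, 112.2]
ee_rot: [-3.129, -0.011, -0.03]
force: [-0.3, -0.8, -0.3]
width: 32.7
```

Run:
```python
from h import *
P,im=snap('wrist','w6'); T,t=snap('top','t2')
print(tray(T,t,(270,172,420,242)))
```

```text
(((545.131591796875, -137.65586853027344), (175.7359619140625, 166.11468505859375), 89.91246032714844), array([[ 623.49629675,  -52.47740301],
       [ 627.20986819, -219.22329456],
       [ 466.59145641, -223.66895831],
       [ 463.01148631,  -56.37155732]]), array([[304, 179],
       [362, 179],
       [363, 235],
       [304, 235]], dtype=int32))
```

Request:
servo_tool(
  increments=[
    [[20,0.005,-0.03,0,0],[20,0.01,-0.065,0,0],[20,0.015,-0.1,0,0],[20,0.02,-0.135,0,0],[20,0.026,-0.165,0,0],[20,0.026,-0.186,0,0.01],[20,0.026,-0.186,0,0.02],[20,0.026,-0.186,0,0.02]],
  ],
)

```text
t: 12.3
tcp_pos: [577.4, -132.5, 112.0]
ee_rot: [-3.125, -0.01, -0.009]
force: [-0.7, 0.4, -1.7]
width: 32.5
```

Run:
```python
from h import *
T,t=snap('top','t3'); s=r.sense(); print(s["width"],np.round(s["tcp_pos"],1))
P,im=snap('wrist','w7'); cv2.imwrite("pics/v6.png",im)
```

```text
32.224554452889606 [ 577.5 -130.8  112.1]
```

View pics/v6.png

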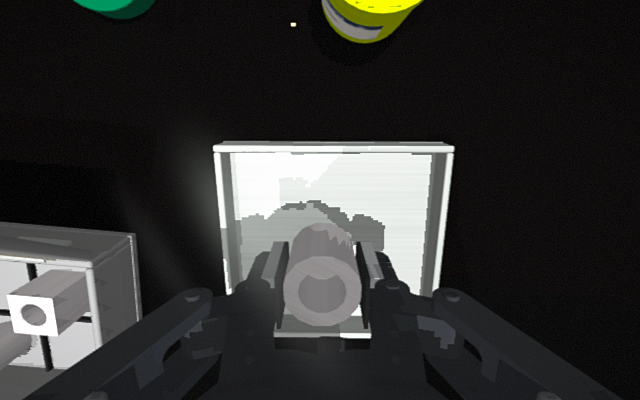

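Request:
servo_tool(
  increments=[
    [[20,0,-0.005,-0.025,0],[20,0,-0.005,-0.05,0],[20,0,-0.005,-0.07,0],[20,0,-0.005,-0.083,0],[20,0,-0.005,-0.087,0],[20,0,-0.005,-0.09,0],[20,0,-0.005,-0.09,0]],
  ],
)

```text
t: 12.98
tcp_pos: [577.9, -133.8, 22.3]
ee_rot: [-3.124, -0.011, -0.003]
force: [0.6, 0.5, -0.4]
width: 32.3
```

Request:
servo_tool(
  increments=[
    [[20,0,0,-0.003,0],[20,0,0,-0.003,0],[20,0,0,-0.003,0]],
  ],
)

```text
t: 13.23
tcp_pos: [578.5, -133.8, 20.0]
ee_rot: [-3.124, -0.012, -0.004]
force: [-0.2, 0.5, -0.3]
width: 32.7
```

Request:
servo_tool(
  increments=[
    [[20,0,0,-0.001,0],[60,0,0,-0.001,0],[60,0,0,-0.001,0],[60,0,0,-0.001,0],[60,0,0,0.03,0],[60,0,0,0.07,0],[60,0,0,0.1,0],[60,0,0,0.1,0]],
  ],
)

```text
t: 13.9
tcp_pos: [582.9, -134.3, 126.0]
ee_rot: [-3.126, -0.023, -0.004]
force: [0.2, -0.2, 1.0]
width: 51.1
```

Request:
servo_tool(
  increments=[
    [[60,-0.03,0.04,0,0],[60,-0.05,0.08,0,0],[60,-0.07,0.12,0,0],[60,-0.09,0.16,0,0],[60,-0.1,0.2,0,0],[60,-0.11,0.24,0,0],[60,-0.12,0.28,0,0],[60,-0.12,0.28,0,0]],
  ],
)

```text
t: 14.57
tcp_pos: [461.1, 153.0, 126.3]
ee_rot: [-3.122, -0.024, 0.005]
force: [0.7, -0.3, 0.4]
width: 51.2
```

Run:
```python
from h import *
T,t=snap('top','t4')
print(tray(T,t,(270,172,420,242)))
cv2.imwrite("pics/v7.png",cv2.resize(t[160:280,140:400],None,fx=2.5,fy=2.5,interpolation=cv2.INTER_CUBIC))
```

```text
(((544.782958984375, -137.46163940429688), (175.9991912841797, 166.76478576660156), 89.63291931152344), array([[ 623.49629675,  -52.47740301],
       [ 627.20986819, -219.22329456],
       [ 466.59145641, -223.66895831],
       [ 462.95086486,  -53.53862558]]), array([[304, 179],
       [362, 179],
       [363, 235],
       [303, 235]], dtype=int32))
```

View pics/v7.png

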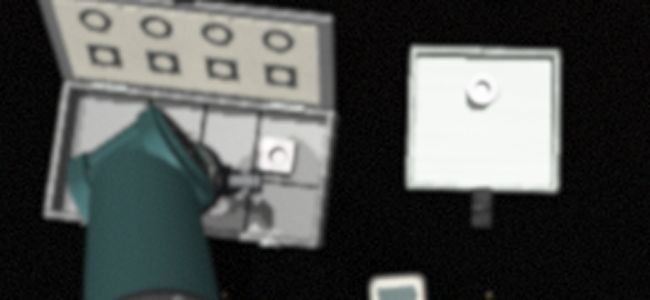

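Request:
servo_tool(
  increments=[
    [[60,-0.006,0.04,0,-0.05],[60,-0.006,0.08,0,-0.095],[60,-0.006,0.12,0,-0.095],[60,-0.006,0.137,-0.02,-0.095],[60,-0.006,0.137,-0.04,-0.095],[60,-0.006,0.137,-0.05,-0.095],[60,-0.006,0.137,-0.05,-0.095]],
  ],
)

```text
t: 15.2
tcp_pos: [453.6, 288.4, 74.0]
ee_rot: [-3.126, -0.02, -0.088]
force: [-0.6, -0.7, -0.9]
width: 51.0
```

Run:
```python
from h import *
P,im=snap('wrist','w8'); s=r.sense();print(np.round(s["tcp_pos"],1),np.round(s["ee_rot"],3))
print(proj(P,[455.5,289.6,46]), proj(P,s["tcp_pos"]))
g=cv2.cvtColor(im,cv2.COLOR_BGR2GRAY); cv2.imwrite("pics/v8.png",im[150:400,150:490])
```

```text
[454.4 288.2  75.1] [-3.125 -0.022 -0.09 ]
[[320.34735004 233.21181042]] [[322.28875752 256.84089236]]
```

View pics/v8.png

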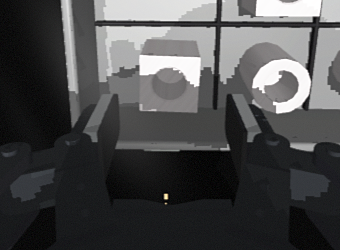

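Request:
servo_tool(
  increments=[
    [[60,0.001,0.001,-0.025,0],[60,0.001,0.001,-0.045,0],[60,0.001,0.001,-0.057,0],[60,0.001,0.001,-0.057,0],[60,0.001,0.001,-0.057,0]],
  ],
)

```text
t: 15.67
tcp_pos: [455.6, 288.2, 18.4]
ee_rot: [-3.126, -0.021, -0.091]
force: [-0.1, -0.1, -0.0]
width: 51.2
```

Request:
servo_tool(
  increments=[
    [[20,0,0,0,0],[20,0,0,0,0],[20,0,0,0,0],[20,0,0,0,0],[20,0,0,0,0],[20,0,0,0,0]],
  ],
)

```text
t: 16.17
tcp_pos: [456.6, 288.3, 19.9]
ee_rot: [-3.125, -0.023, -0.091]
force: [-0.6, -1.0, 7.8]
width: 32.7
```

Request:
servo_tool(
  increments=[
    [[20,0,0,0.015,0],[20,0,0,0.035,0],[20,0,0,0.06,0],[20,0,0,0.09,0],[20,0,0,0.09,0],[20,0,0,0.09,0]],
  ],
)

```text
t: 16.67
tcp_pos: [457.8, 289.0, 112.0]
ee_rot: [-3.122, -0.027, -0.092]
force: [-0.8, 0.2, -1.2]
width: 32.8
```

Request:
servo_tool(
  increments=[
    [[20,0.005,-0.02,0,0],[20,0.008,-0.05,0,0.01],[20,0.012,-0.085,0,0.02],[20,0.016,-0.12,0,0.03],[20,0.02,-0.155,0,0.04],[20,0.024,-0.19,0,0.05],[20,0.028,-0.22,0,0.06],[20,0.03,-0.23,0,0.07]],
  ],
)

```text
t: 17.33
tcp_pos: [486.3, 52.7, 110.7]
ee_rot: [-3.125, -0.023, -0.028]
force: [-0.5, 0.2, -0.5]
width: 33.4
```

Run:
```python
from h import *
T,t=snap('top','t5')
print(tray(T,t,(270,172,420,242)),r.sense()["width"])
```

```text
(((544.7438354492188, -137.41555786132812), (175.90753173828125, 166.8435516357422), 89.63291931152344), array([[ 623.49629675,  -52.47740301],
       [ 627.20986819, -219.22329456],
       [ 466.59145641, -223.66895831],
       [ 463.01148631,  -56.37155732]]), array([[304, 179],
       [362, 179],
       [363, 235],
       [304, 235]], dtype=int32)) 32.91981360218808
```

Request:
servo_tool(
  increments=[
    [[20,0.003,-0.03,0,0],[20,0.006,-0.065,0,0],[20,0.01,-0.1,0,0],[20,0.014,-0.135,0,0],[20,0.018,-0.165,0,0],[20,0.02,-0.193,0,0.01],[20,0.02,-0.193,0,0.02],[20,0.02,-0.193,0,0.02]],
  ],
)

```text
t: 18.05
tcp_pos: [506.5, -141.6, 109.8]
ee_rot: [-3.125, -0.023, -0.013]
force: [-0.5, 0.1, -0.4]
width: 33.5
```

Run:
```python
from h import *
P,im=snap('wrist','w9');s=r.sense();print(s["width"],np.round(s["tcp_pos"],1))
g=cv2.cvtColor(im,cv2.COLOR_BGR2GRAY)
# far rim corners of the tray
m=(g>80).astype(np.uint8)*255; m[:, :200]=0; m[:,480:]=0
for b in blobs(m,500): print(b)
q=proj(P,[[623.5,-51.8,30],[622.2,-221.7,30]]);print(q)
```

```text
32.808121375408334 [ 506.4 -139.7  109.9]
(((323.5, 178.5), (289.0, 247.0), 90.0), 53761.0)
[[182.34469676  36.79671114]
 [448.20262908  34.53108548]]
```

Request:
servo_tool(
  increments=[
    [[20,0,0.002,-0.025,0],[20,0,0.002,-0.05,0],[20,0,0.002,-0.07,0],[20,0,0.002,-0.083,0],[20,0,0.002,-0.087,0],[20,0,0.002,-0.088,0],[20,0,0.002,-0.088,0]],
  ],
)

```text
t: 18.68
tcp_pos: [506.7, -136.1, 22.0]
ee_rot: [-3.123, -0.022, -0.008]
force: [0.0, 0.3, -0.3]
width: 33.2
```

Request:
servo_tool(
  increments=[
    [[20,0,0,-0.002,0],[20,0,0,-0.003,0],[60,0,0,-0.003,0],[60,0,0,-0.003,0],[60,0,0,-0.003,0],[60,0,0,-0.003,0]],
  ],
)

```text
t: 19.18
tcp_pos: [506.9, -136.3, 19.4]
ee_rot: [-3.123, -0.023, -0.008]
force: [-0.5, -0.1, 0.1]
width: 51.1
```

Request:
servo_tool(
  increments=[
    [[60,0,0,0.02,0],[60,0,0,0.06,0],[60,0,0,0.1,0],[60,0,0,0.14,0],[60,0,0,0.18,0],[60,0,0,0.22,0],[60,0.0,0,0.22,0],[60,0,0,0.22,0]],
  ],
)

```text
t: 19.85
tcp_pos: [508.5, -136.8, 242.1]
ee_rot: [-3.125, -0.029, -0.009]
force: [-0.1, -0.7, -0.3]
width: 51.3
```

Request:
servo_tool(
  increments=[
    [[100,0.08,0.156,0.06,-0.08],[100,0.08,0.156,0.06,-0.08],[100,0.08,0.156,0.06,-0.08],[100,0.08,0.156,0.06,-0.08],[100,0.08,0.156,0.06,-0.08],[100,0.08,0.156,0.06,-0.08]],
  ],
)

```text
t: 20.35
tcp_pos: [590.5, 26.2, 302.5]
ee_rot: [-3.121, -0.032, -0.08]
force: [0.6, -0.4, -0.1]
width: 85.8
```

Request:
servo_tool(
  increments=[
    [[100,0.08,0.156,0,0],[100,0.08,0.156,0,0],[100,0.08,0.156,0,0],[100,0.08,0.156,0,0],[100,0.08,0.156,0,0],[100,0.08,0.156,0,0],[100,0.08,0.156,0,0]],
  ],
)

```text
t: 20.93
tcp_pos: [669.4, 181.7, 299.9]
ee_rot: [-3.123, -0.027, -0.079]
force: [-0.2, 0.3, -0.8]
width: 85.7
```

Run:
```python
from h import *
P,im=snap('wrist','w10');T,t=snap('top','t6');s=r.sense();print(np.round(s["tcp_pos"],1),np.round(s["ee_rot"],3))
print(proj(P,[667.8,175.2,194]))
print(tray(T,t,(270,172,420,242))[0])
a=cv2.resize(im,(400,250),interpolation=cv2.INTER_AREA);b=cv2.resize(t[165:265,240:400],(400,250))
cv2.imwrite("pics/v9.png",np.vstack([a,b]))
```

```text
[669.7 179.  300.7] [-3.124 -0.029 -0.083]
[[332.51128526 202.49888229]]
((544.806884765625, -137.65536499023438), (175.7359619140625, 166.76412963867188), 89.91246032714844)
```

View pics/v9.png

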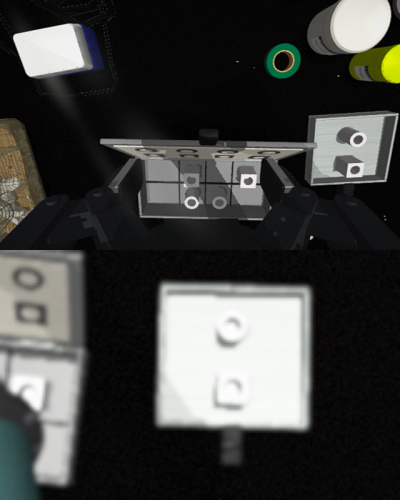

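Run:
```python
from h import *
P,im=load('w10'); A=R.from_euler('z',-.087).as_matrix(); H=np.array([484,190.5,54])+A@[76,0,0]
for th in (1.9,2.0,2.1,2.2):
    f=lambda d,y,h:H+A@[-d*np.cos(th)+h*np.sin(th),y,d*np.sin(th)+h*np.cos(th)]
    print(th,[np.round(proj(P,f(*k))[0]).tolist() for k in ((152,152,0),(152,-152,0),(152,152,8),(201,0,0),(201,0,12),(178,0,6))],np.round(f(178,0,6)))
g=im[195:245,140:520]
cv2.imwrite("pics/v10.png",cv2.resize(cv2.convertScaleAbs(g,alpha=2,beta=20),None,fx=2.1,fy=2.1,interpolation=cv2.INTER_CUBIC))
```

```text
1.9 [[155.0, 268.0], [513.0, 274.0], [155.0, 259.0], [333.0, 282.0], [334.0, 264.0], [333.0, 268.0]] [623. 178. 221.]
2.0 [[156.0, 250.0], [512.0, 256.0], [157.0, 241.0], [334.0, 253.0], [334.0, 235.0], [333.0, 245.0]] [639. 177. 213.]
2.1 [[158.0, 232.0], [510.0, 238.0], [160.0, 223.0], [334.0, 224.0], [334.0, 208.0], [333.0, 222.0]] [654. 176. 205.]
2.2 [[161.0, 216.0], [507.0, 221.0], [163.0, 207.0], [334.0, 198.0], [334.0, 183.0], [333.0, 201.0]] [669. 174. 194.]
```

View pics/v10.png

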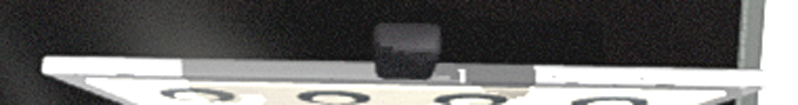

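Request:
servo_tool(
  increments=[
    [[100,-0.013,-0.003,-0.03,0],[100,-0.013,-0.003,-0.06,0],[100,-0.013,-0.003,-0.09,0],[100,-0.013,-0.003,-0.113,0],[100,-0.013,-0.003,-0.113,0],[100,-0.013,-0.003,-0.113,0]],
  ],
)

```text
t: 21.53
tcp_pos: [655.6, 173.1, 186.5]
ee_rot: [-3.127, -0.026, -0.085]
force: [0.6, -0.1, 0.7]
width: 85.7
```

Request:
servo_tool(
  increments=[
    [[10,0,0,0,0],[10,0,0,0,0],[10,0,0,0,0],[10,0,0,0,0],[10,0,0,0,0],[10,0,0,0,0],[10,0,0,0,0],[10,0,0,0,0]],
  ],
)

```text
t: 22.2
tcp_pos: [656.8, 176.1, 188.2]
ee_rot: [-3.123, -0.029, -0.082]
force: [0.7, 4.4, 3.3]
width: 23.4
```

```bash
python3 -c "
import numpy as np
t=np.linspace(2.136,0.02,25)
u=-181*np.cos(t);z=181*np.sin(t)
for k in (0,8,16):
  print([[10]+[float(round(v,3)) for v in ((u[i]-u[k])*.996/1e3,-(u[i]-u[k])*.087/1e3,(z[i]-z[k])/1e3)]+[0] for i in range(k+1,k+9)])
"
```

```text
[[10, -0.014, 0.001, 0.008, 0], [10, -0.028, 0.002, 0.015, 0], [10, -0.043, 0.004, 0.02, 0], [10, -0.059, 0.005, 0.024, 0], [10, -0.074, 0.006, 0.027, 0], [10, -0.09, 0.008, 0.028, 0], [10, -0.106, 0.009, 0.028, 0], [10, -0.122, 0.011, 0.026, 0]]
[[10, -0.016, 0.001, -0.003, 0], [10, -0.031, 0.003, -0.007, 0], [10, -0.046, 0.004, -0.013, 0], [10, -0.06, 0.005, -0.02, 0], [10, -0.074, 0.006, -0.028, 0], [10, -0.087, 0.008, -0.037, 0], [10, -0.099, 0.009, -0.048, 0], [10, -0.11, 0.01, -0.059, 0]]
[[10, -0.01, 0.001, -0.012, 0], [10, -0.019, 0.002, -0.026, 0], [10, -0.027, 0.002, -0.04, 0], [10, -0.033, 0.003, -0.054, 0], [10, -0.038, 0.003, -0.069, 0], [10, -0.042, 0.004, -0.085, 0], [10, -0.044, 0.004, -0.101, 0], [10, -0.045, 0.004, -0.116, 0]]
```

Request:
servo_tool(
  increments=[
    [[10,-0.014,0.001,0.008,0],[10,-0.028,0.002,0.015,0],[10,-0.043,0.004,0.02,0],[10,-0.059,0.005,0.024,0],[10,-0.074,0.006,0.027,0],[10,-0.09,0.008,0.028,0],[10,-0.106,0.009,0.028,0],[10,-0.122,0.011,0.026,0]],
  ],
)

```text
t: 22.87
tcp_pos: [537.5, 187.3, 215.4]
ee_rot: [-3.122, -0.036, -0.082]
force: [2.8, 1.3, -0.7]
width: 23.0
```

Request:
servo_tool(
  increments=[
    [[10,-0.018,0.001,-0.003,0],[10,-0.034,0.003,-0.008,0],[10,-0.049,0.004,-0.014,0],[10,-0.063,0.005,-0.021,0],[10,-0.077,0.006,-0.029,0],[10,-0.09,0.008,-0.038,0],[10,-0.102,0.009,-0.049,0],[10,-0.113,0.01,-0.06,0]],
  ],
)

```text
t: 23.53
tcp_pos: [425.4, 197.8, 156.5]
ee_rot: [-3.12, -0.04, -0.083]
force: [2.0, 0.5, 2.9]
width: 23.1
```

Request:
servo_tool(
  increments=[
    [[10,-0.01,0.001,-0.013,0],[10,-0.019,0.002,-0.027,0],[10,-0.027,0.002,-0.041,0],[10,-0.033,0.003,-0.055,0],[10,-0.038,0.003,-0.07,0],[10,-0.042,0.004,-0.086,0],[10,-0.044,0.004,-0.1,0],[10,-0.045,0.004,-0.112,0]],
  ],
)

```text
t: 24.2
tcp_pos: [380.4, 202.0, 44.2]
ee_rot: [-3.12, -0.04, -0.084]
force: [-3.8, 1.9, 5.1]
width: 22.9
```

Request:
servo_tool(
  increments=[
    [[10,0,0,-0.004,0],[10,0,0,-0.004,0],[10,0,0,-0.004,0]],
  ],
)

```text
t: 24.45
tcp_pos: [380.4, 202.0, 40.3]
ee_rot: [-3.12, -0.04, -0.085]
force: [-2.3, 2.3, 0.1]
width: 23.1
```

Request:
servo_tool(
  increments=[
    [[10,0,0,-0.003,0],[10,0,0,-0.005,0],[10,0,0,-0.005,0]],
  ],
)

```text
t: 24.7
tcp_pos: [380.2, 202.0, 35.4]
ee_rot: [-3.12, -0.04, -0.086]
force: [-2.9, 2.5, 1.0]
width: 23.2
```

Request:
servo_tool(
  increments=[
    [[10,0,0,-0.003,0],[10,0,0,-0.005,0],[10,0,0,-0.005,0]],
  ],
)

```text
t: 24.95
tcp_pos: [380.4, 202.1, 30.5]
ee_rot: [-3.12, -0.04, -0.084]
force: [-3.2, 1.1, 0.5]
width: 22.9
```

Run:
```python
from h import *
P,im=snap('wrist','w11');S,s=snap('scene','s2')
A=R.from_euler('z',-.087).as_matrix(); H=np.array([484,190.5,54])+A@[76,0,0]
for th in (0,.05,.1,.15):
    f=lambda d,y,h:H+A@[-d*np.cos(th)+h*np.sin(th),y,d*np.sin(th)+h*np.cos(th)]
    print(th,[np.round(proj(S,f(*k))[0]).tolist() for k in ((152,152,8),(152,-152,8),(152,152,0),(201,0,12))])
cv2.imwrite("pics/v11.png",np.vstack([cv2.resize(im[60:400,120:540],(640,518))[:300],cv2.resize(s[205:285,210:340],None,fx=4.9,fy=3.7)[:, :637].copy() if 0 else cv2.resize(s[205:285,210:340],(640,300))]))
```

```text
0 [[234.0, 268.0], [327.0, 233.0], [234.0, 271.0], [291.0, 257.0]]
0.05 [[234.0, 266.0], [326.0, 231.0], [234.0, 269.0], [291.0, 254.0]]
0.1 [[233.0, 264.0], [326.0, 228.0], [234.0, 266.0], [290.0, 251.0]]
0.15 [[233.0, 261.0], [326.0, 226.0], [233.0, 264.0], [290.0, 248.0]]
```

View pics/v11.png

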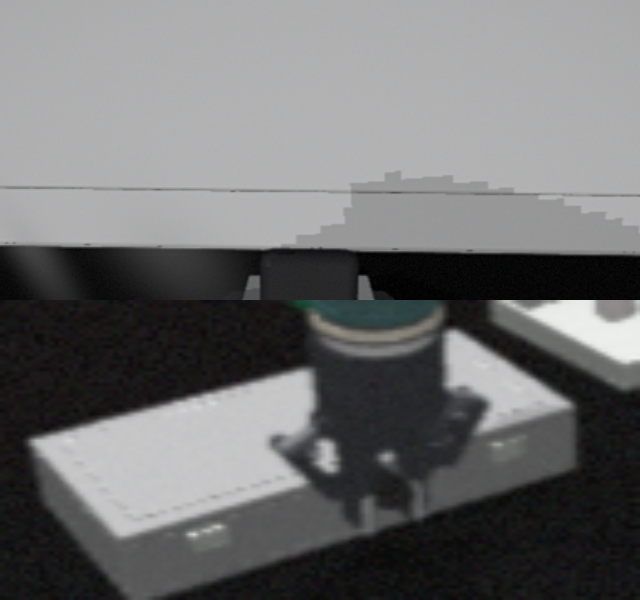

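Request:
servo_tool(
  increments=[
    [[100,0,0,0,0],[100,0,0,0,0],[100,0,0,0,0],[100,0,0,0,0],[100,0,0,0,0],[100,0,0,0.04,0],[100,0,0,0.08,0],[100,0,0,0.1,0]],
  ],
)

```text
t: 25.72
tcp_pos: [380.6, 202.5, 132.7]
ee_rot: [-3.119, -0.041, -0.084]
force: [0.5, 0.3, 0.3]
width: 85.2
```

Request:
servo_tool(
  increments=[
    [[0,0.04,-0.004,0,0],[0,0.045,-0.004,0,0],[0,0.045,-0.004,0,0],[0,0.045,-0.004,0,0],[0,0.045,-0.004,-0.02,0],[0,0.045,-0.004,-0.04,0],[0,0.045,-0.004,-0.055,0],[0,0.045,-0.004,-0.055,0]],
  ],
)

```text
t: 26.38
tcp_pos: [421.9, 197.4, 75.0]
ee_rot: [-3.124, -0.035, -0.081]
force: [-0.3, -0.7, 0.0]
width: -0.1
```

Request:
servo_tool(
  increments=[
    [[0,0,0,-0.006,0],[0,0,0,-0.01,0],[0,0,0,-0.012,0],[0,0,0,-0.013,0],[0,0,0,-0.014,0],[0,0,0,-0.014,0]],
  ],
)

```text
t: 26.88
tcp_pos: [421.2, 197.4, 62.1]
ee_rot: [-3.124, -0.035, -0.081]
force: [-3.7, 0.7, 9.3]
width: 0.2
```

Request:
servo_tool(
  increments=[
    [[0,0,0,0.04,0],[100,0.02,-0.04,0.08,0],[100,0.04,-0.08,0.12,0],[100,0.055,-0.12,0.15,0],[100,0.07,-0.155,0.18,0.03],[100,0.08,-0.19,0.21,0.06],[100,0.09,-0.22,0.24,0.07],[100,0.1,-0.25,0.24,0.07]],
  ],
)

```text
t: 27.55
tcp_pos: [508.8, -14.8, 284.4]
ee_rot: [-3.124, -0.039, -0.01]
force: [1.5, 0.6, 0.2]
width: 83.0
```

Request:
servo_tool(
  increments=[
    [[100,0.01,-0.08,0,0],[100,0.01,-0.08,0,0],[100,0.01,-0.08,0,0],[100,0.01,-0.08,0,0],[100,0.01,-0.08,0,0]],
  ],
)

```text
t: 27.97
tcp_pos: [518.4, -94.5, 284.6]
ee_rot: [-3.124, -0.039, -0.01]
force: [-0.1, 0.8, 1.0]
width: 85.2
```

Run:
```python
from h import *
P,im=snap('wrist','w12');T,t=snap('top','t7');print(np.round(r.sense()["tcp_pos"],1),np.round(r.sense()["ee_rot"],3))
q=proj(P,[[624,-51,30],[624,-222,30],[463,-222,30],[463,-51,30]]);print(q)
lo=q.min(0).astype(int)-25;hi=q.max(0).astype(int)+25; hi[1]-=20
b=tray(P,im,(max(lo[0],0),max(lo[1],0),hi[0],hi[1]));print(b[0],b[2].tolist(),np.round(b[1]).tolist())
print(tray(T,t,(270,172,420,242))[0])
cv2.imwrite("pics/v12.png",np.vstack([cv2.resize(im,(560,350)),cv2.resize(t[165:280,140:380],(480,230)).copy() if 0 else cv2.resize(t[165:275,140:380],(560,250))]))
```

```text
[518.5 -92.9 284.5] [-3.124 -0.039 -0.007]
[[288.31243599  84.98156129]
 [433.31544062  83.32400525]
 [423.8576221  214.43263199]
 [292.58585019 214.8921763 ]]
((543.85205078125, -136.32785034179688), (170.6435546875, 159.87005615234375), 89.7132797241211) [[433, 85], [422, 214], [293, 213], [290, 85]] [[622.0, -222.0], [464.0, -220.0], [466.0, -52.0], [624.0, -53.0]]
((546.6873779296875, -131.72744750976562), (197.981201171875, 189.69046020507812), 1.2206945419311523)
```

View pics/v12.png

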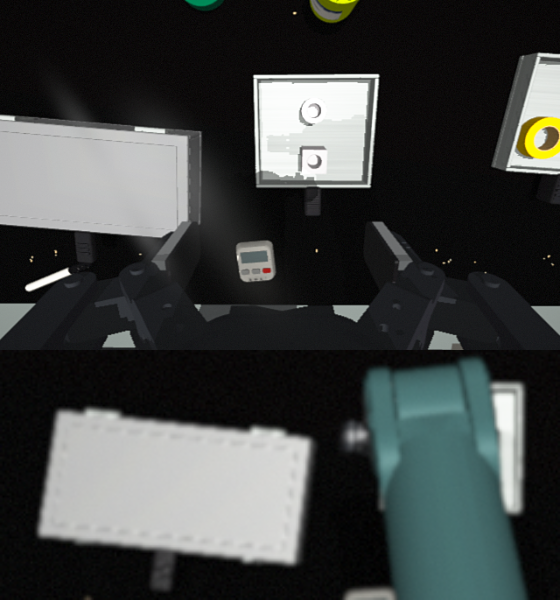

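Request:
servo_tool(
  increments=[
    [[100,-0.02,-0.01,-0.03,0],[100,-0.04,-0.02,-0.06,0],[100,-0.06,-0.03,-0.09,0],[100,-0.078,-0.043,-0.12,0],[100,-0.078,-0.043,-0.15,0],[100,-0.078,-0.043,-0.185,0],[100,-0.078,-0.043,-0.185,0],[100,-0.078,-0.043,-0.185,0]],
  ],
)

```text
t: 28.73
tcp_pos: [439.8, -133.9, 98.8]
ee_rot: [-3.122, -0.036, -0.003]
force: [0.1, 0.8, 0.2]
width: 85.4
```

Run:
```python
from h import *
P,im=snap('wrist','w13');s=r.sense();print(np.round(s["tcp_pos"],1),np.round(s["ee_rot"],3))
g=cv2.cvtColor(im,cv2.COLOR_BGR2GRAY)
c=np.array([543.8,-136.4,0])
f=lambda x,y,z:proj(P,c+R.from_euler('z',-.007).as_matrix()@[x,y,z])[0]
print(f(-80,85,30),f(-80,-85,30),f(-80,12,35),f(-80,-12,35),f(-104,0,35),f(-124,0,35))
# near rim: last bright row by column; block columns on row
for u in range(240,420,20): print(u,np.where(g[:330,u]>80)[0].max(initial=0),end=' ')
v=int(f(-104,0,35)[1]);print('\n',v,g[v,280:370:2].tolist())
```

```text
[ 441.2 -134.4  100.1] [-3.123 -0.039 -0.004]
[202.94134253 181.0060702 ] [452.19004109 183.21517655] [308.70826961 183.40637231] [344.69503288 183.72819903] [326.37170444 217.90931455] [326.12417546 245.12979966]
240 329 260 181 280 181 300 182 320 180 340 314 360 182 380 182 400 182 
 217 [13, 3, 8, 7, 7, 12, 5, 0, 12, 8, 0, 5, 1, 5, 0, 10, 15, 17, 30, 36, 36, 37, 35, 35, 37, 35, 35, 34, 36, 36, 30, 25, 4, 2, 3, 5, 3, 8, 2, 3, 0, 7, 5, 0, 0]
```

Request:
servo_tool(
  increments=[
    [[100,-0.001,-0.0015,-0.03,0],[100,-0.001,-0.0015,-0.06,0],[100,-0.001,-0.0015,-0.08,0],[100,-0.001,-0.0015,-0.091,0],[100,-0.001,-0.0015,-0.091,0],[100,-0.001,-0.0015,-0.091,0]],
  ],
)

```text
t: 29.28
tcp_pos: [442.0, -135.4, 10.5]
ee_rot: [-3.123, -0.042, -0.002]
force: [0.1, 0.1, 0.5]
width: 85.0
```

Request:
servo_tool(
  increments=[
    [[10,0,0,0,0],[10,0,0,0,0],[10,0,0,0,0],[10,0,0,0,0],[10,0,0,0,0],[10,0,0,0,0],[10,0,0,0,0],[10,0,0,0,0]],
  ],
)

```text
t: 29.95
tcp_pos: [442.2, -135.6, 11.3]
ee_rot: [-3.124, -0.043, -0.003]
force: [-1.4, 0.7, 8.4]
width: 23.2
```

Request:
servo_tool(
  increments=[
    [[10,0.001,-0.004,0,-0.002],[10,0.002,-0.012,0,-0.005],[10,0.004,-0.023,0,-0.009],[10,0.006,-0.035,0,-0.014],[10,0.008,-0.047,0,-0.019],[10,0.011,-0.059,0,-0.024],[10,0.013,-0.071,0,-0.029],[10,0.015,-0.083,0,-0.034]],
  ],
)

```text
t: 30.62
tcp_pos: [457.5, -218.3, 11.4]
ee_rot: [-3.123, -0.044, -0.034]
force: [-0.1, 3.9, 3.1]
width: 22.9
```

Request:
servo_tool(
  increments=[
    [[10,0.002,-0.012,0,-0.005],[10,0.004,-0.024,0,-0.01],[10,0.006,-0.036,0,-0.015],[10,0.008,-0.048,0,-0.02],[10,0.011,-0.06,0,-0.025],[10,0.013,-0.07,0,-0.03],[10,0.014,-0.077,0,-0.032],[10,0.014,-0.078,0,-0.032]],
  ],
)

```text
t: 31.28
tcp_pos: [471.8, -298.2, 11.4]
ee_rot: [-3.123, -0.045, -0.068]
force: [-0.0, 0.8, 1.4]
width: 22.7
```

Request:
servo_tool(
  increments=[
    [[10,0.0,-0.006,0,-0.003],[10,0.001,-0.014,0,-0.006],[10,0.001,-0.019,0,-0.007],[10,0.001,-0.02,0,-0.007],[10,0.001,-0.02,0,-0.007]],
  ],
)

```text
t: 31.7
tcp_pos: [473.0, -318.9, 11.4]
ee_rot: [-3.124, -0.045, -0.076]
force: [1.2, 0.8, 0.2]
width: 22.8
```

```bash
cat > gap.py <<'E'
from h import *
import sys
P,im=snap('wrist',sys.argv[1]);s=r.sense();print(np.round(s["tcp_pos"],1),np.round(s["ee_rot"],3))
g=cv2.cvtColor(im,cv2.COLOR_BGR2GRAY)
D=np.array([561.0,-505.5,30]);A=R.from_euler('z',-.0787).as_matrix()
ys=np.arange(60,125,1.)   # docked-frame y; its left rim edge = 85
for x in range(-75,80,15):
    uv=proj(P,D+(A@np.c_[np.full(len(ys),x),ys,0*ys].T).T)
    v=cv2.remap(g,uv[:,0].astype(np.float32)[None],uv[:,1].astype(np.float32)[None],cv2.INTER_LINEAR,borderValue=0)[0]
    print(x,[int(k) for k in np.round(uv[25])],' '.join(str(k//10) for k in v))
E
python3 gap.py w14
```

```text
[ 472.9 -318.8   11.3] [-3.124 -0.045 -0.076]
-75 [551, 217] 11 11 11 11 11 9 8 8 8 8 8 8 11 11 11 11 11 11 11 11 11 11 11 11 11 9 7 6 6 6 6 6 6 6 6 8 14 12 13 10 5 6 7 7 7 7 7 7 7 7 7 7 7 7 7 7 7 7 7 7 7 7 7 7 7
-60 [558, 181] 19 19 19 19 19 19 19 19 19 19 19 19 19 19 19 19 19 19 19 19 19 17 18 19 18 9 7 5 6 6 6 6 6 6 5 14 19 19 18 15 7 6 6 6 6 6 6 6 5 5 5 5 7 13 17 17 17 17 17 17 17 17 17 17 17
-45 [565, 143] 19 20 20 20 20 19 14 6 6 6 6 6 6 6 6 6 6 6 6 9 10 15 18 19 18 15 7 6 6 6 6 6 6 6 5 13 19 19 18 16 7 6 6 6 5 6 6 6 6 6 6 5 10 10 14 20 20 20 20 20 20 20 20 21 21
-30 [572, 102] 8 19 19 19 19 19 19 19 19 20 16 6 6 6 6 6 6 6 6 6 6 15 18 19 18 14 6 5 5 5 6 6 6 6 5 12 18 19 18 10 6 5 6 6 6 6 6 6 6 6 6 6 10 10 18 20 20 20 20 20 20 20 20 20 20
-15 [580, 59] 0 0 0 0 19 17 11 6 6 6 6 6 6 6 6 6 6 12 19 19 19 15 18 18 17 14 6 5 5 5 5 6 5 6 5 10 18 18 18 15 8 5 6 6 6 6 6 6 5 6 5 5 10 12 20 20 20 20 20 20 20 20 20 20 21
0 [588, 14] 0 0 0 0 0 0 0 0 17 17 17 17 17 17 17 17 17 17 17 17 17 15 17 18 17 13 6 5 5 5 5 5 5 5 5 9 17 18 18 15 7 5 5 5 5 5 5 5 5 5 6 5 9 10 10 19 18 18 18 19 19 19 19 19 19
15 [597, -35] 0 0 0 0 0 0 0 0 0 0 0 0 0 0 0 0 0 0 0 0 0 0 0 0 0 0 0 0 0 0 0 0 0 0 0 0 0 0 0 0 0 0 0 0 0 0 0 0 0 0 0 0 0 0 0 0 0 0 0 0 0 0 0 0 0
30 [607, -87] 0 0 0 0 0 0 0 0 0 0 0 0 0 0 0 0 0 0 0 0 0 0 0 0 0 0 0 0 0 0 0 0 0 0 0 0 0 0 0 0 0 0 0 0 0 0 0 0 0 0 0 0 0 0 0 0 0 0 0 0 0 0 0 0 0
45 [617, -142] 0 0 0 0 0 0 0 0 0 0 0 0 0 0 0 0 0 0 0 0 0 0 0 0 0 0 0 0 0 0 0 0 0 0 0 0 0 0 0 0 0 0 0 0 0 0 0 0 0 0 0 0 0 0 0 0 0 0 0 0 0 0 0 0 0
60 [628, -202] 0 0 0 0 0 0 0 0 0 0 0 0 0 0 0 0 0 0 0 0 0 0 0 0 0 0 0 0 0 0 0 0 0 0 0 0 0 0 0 0 0 0 0 0 0 0 0 0 0 0 0 0 0 0 0 0 0 0 0 0 0 0 0 0 0
75 [640, -266] 0 0 0 0 0 0 0 0 0 0 0 0 0 0 0 0 0 0 0 0 0 0 0 0 0 0 0 0 0 0 0 0 0 0 0 0 0 0 0 0 0 0 0 0 0 0 0 0 0 0 0 0 0 0 0 0 0 0 0 0 0 0 0 0 0
```

```bash
cat > ends.py <<'E'
from h import *
import sys
P,im=load(sys.argv[1]); g=cv2.cvtColor(im,cv2.COLOR_BGR2GRAY)
D=np.array([561.0,-505.5,30]);A=R.from_euler('z',-.0787).as_matrix()
xs=np.arange(-90,-62,.5)
for y in [66,72,78]+[int(k) for k in sys.argv[2:]]:
    uv=proj(P,D+(A@np.c_[xs,np.full(len(xs),y),0*xs].T).T)
    v=cv2.remap(g,uv[:,0].astype(np.float32)[None],uv[:,1].astype(np.float32)[None],cv2.INTER_LINEAR,borderValue=0)[0]
    print(y,[int(k) for k in uv[20]],' '.join(str(k//10) for k in v))
E
python3 ends.py w14 102 108 114 125 135
```

```text
66 [595, 228] 0 0 0 0 0 0 0 0 0 0 0 0 0 0 0 0 0 0 0 0 2 10 17 18 18 18 19 18 17 15 8 6 7 7 7 7 7 7 7 7 7 8 16 15 15 18 19 19 19 19 19 19 19 19 19 19
72 [580, 228] 0 0 0 0 0 0 0 0 0 0 0 0 0 0 0 0 0 0 1 0 2 11 17 18 19 19 19 19 17 15 11 7 7 7 7 7 7 7 7 7 7 8 14 15 17 19 19 19 19 19 19 19 19 19 19 19
78 [566, 228] 0 0 0 0 0 0 0 0 0 0 0 0 0 0 0 0 0 0 0 0 3 11 17 19 19 19 19 19 17 15 11 7 7 7 8 7 7 7 7 7 7 9 15 17 19 19 19 20 20 19 19 19 19 19 20 20
102 [507, 227] 0 0 0 0 0 0 0 0 0 0 0 0 0 1 0 0 0 0 1 7 14 16 16 16 16 16 16 15 12 8 7 6 6 5 5 5 5 5 5 5 5 5 5 5 5 5 5 5 5 5 5 5 5 6 6 6
108 [492, 227] 0 0 0 0 0 0 0 0 0 0 0 0 0 0 0 0 0 0 1 8 14 15 16 16 16 16 16 15 12 8 7 7 7 7 8 7 6 6 6 5 5 5 5 5 5 5 5 5 5 5 5 5 5 5 5 5
114 [478, 227] 0 0 0 0 0 0 0 0 0 0 0 0 0 0 0 0 0 0 1 8 14 15 16 16 16 16 16 15 11 8 7 7 7 8 7 7 7 7 7 7 12 15 14 14 13 12 12 11 10 9 8 8 9 11 11 10
125 [451, 227] 0 0 0 0 0 0 0 0 0 0 0 0 0 0 0 0 0 0 2 9 15 16 16 16 16 16 16 15 10 7 7 7 7 7 8 7 7 7 7 8 14 17 17 17 17 17 17 17 17 17 17 18 18 18 18 18
135 [427, 227] 0 0 0 0 0 0 0 0 0 0 0 0 0 0 0 0 0 0 3 11 15 16 16 16 16 16 16 14 10 7 7 7 7 8 8 7 7 7 7 8 13 17 17 17 17 17 17 17 17 17 18 18 18 18 18 18
```

Request:
servo_tool(
  increments=[
    [[10,0.0,-0.003,0,0],[10,0.0,-0.006,0,0],[10,0.0,-0.008,0,0],[10,0.0,-0.0095,0,0],[10,0.0,-0.0105,0,0],[10,0.0,-0.0105,0,0]],
  ],
)

```text
t: 32.25
tcp_pos: [473.0, -328.0, 11.4]
ee_rot: [-3.122, -0.045, -0.075]
force: [0.3, 7.1, 4.6]
width: 22.8
```

```bash
python3 gap.py w15 | head -7; python3 ends.py w15 92 98 104 115 125
```

```text
[ 472.9 -328.    11.3] [-3.122 -0.045 -0.075]
-75 [528, 218] 10 10 11 11 11 11 8 10 7 11 7 10 10 11 11 11 11 11 11 11 11 11 11 10 11 8 6 10 10 9 8 8 9 9 9 9 9 9 9 9 9 9 9 9 9 9 9 9 9 9 7 6 6 7 7 8 9 9 9 9 9 9 8 8 8
-60 [535, 183] 19 19 19 19 19 19 19 19 19 19 19 19 19 19 19 19 19 19 19 19 19 17 18 19 18 9 14 19 19 18 15 7 6 6 5 5 5 5 5 5 5 5 6 8 7 13 17 17 17 17 17 18 18 18 18 18 18 18 18 18 18 18 18 18 18
-45 [541, 145] 20 20 20 20 20 18 10 6 6 6 6 6 6 6 6 6 6 7 10 10 15 16 19 19 18 14 13 19 19 18 11 7 5 6 6 6 6 6 6 6 6 6 6 10 12 20 20 20 20 20 20 20 20 20 20 20 20 21 21 21 21 21 21 21 21
-30 [548, 104] 19 19 19 19 20 19 20 20 20 19 13 6 6 6 6 6 6 6 6 6 6 15 18 19 18 14 12 18 19 18 16 8 5 6 6 5 5 6 6 6 6 6 6 10 10 10 21 20 20 20 20 20 21 21 21 21 21 21 21 21 21 21 21 21 21
-15 [555, 62] 19 19 19 19 19 16 7 6 6 6 6 6 6 7 6 7 18 19 19 19 19 16 18 18 17 13 10 18 18 18 16 7 5 5 6 6 6 6 6 5 5 6 6 10 10 12 20 20 20 20 20 20 20 21 21 21 21 21 21 21 21 21 21 21 21
0 [562, 16] 17 17 17 17 17 17 17 17 17 17 17 17 17 17 17 17 17 17 18 18 18 15 17 18 17 13 9 17 18 18 15 8 5 5 5 5 5 5 5 5 5 5 5 
[... 525 characters left out ...]
9] 0 0 0 0 0 0 0 0 0 0 0 0 0 0 0 0 1 1 0 0 6 13 15 16 16 16 16 16 15 14 9 7 6 5 5 5 5 5 5 5 5 5 5 5 5 5 5 5 5 5 5 5 5 5 5 5
98 [494, 229] 0 1 0 0 0 0 0 0 0 0 0 0 0 0 0 0 0 0 0 0 3 10 15 16 16 16 16 16 15 14 9 7 7 7 7 7 7 7 6 5 5 5 5 5 5 5 5 5 5 5 5 5 5 5 5 5
104 [480, 229] 0 0 0 0 0 0 0 0 0 0 0 0 0 0 0 0 0 0 0 0 5 11 15 16 16 16 16 16 15 14 9 7 7 7 7 7 8 7 7 7 7 7 9 10 12 12 11 10 9 8 8 7 7 7 7 7
115 [453, 229] 0 0 0 0 0 0 0 0 0 0 0 0 0 0 1 0 0 0 0 0 5 13 15 16 16 16 16 16 15 13 8 7 7 7 7 7 7 7 7 7 7 9 16 17 17 17 17 17 17 17 17 17 18 18 18 18
125 [429, 228] 0 0 0 0 0 0 0 0 0 0 0 0 0 0 0 0 0 0 0 1 6 14 15 16 16 16 16 16 15 13 8 7 7 7 7 8 8 7 7 7 7 10 15 17 17 17 17 17 17 17 17 17 18 18 18 18
```

Request:
servo_tool(
  increments=[
    [[10,0.0,-0.001,0,0],[10,0.0,-0.002,0,0],[10,0.0,-0.0025,0,0],[10,0.0,-0.0025,0,0]],
  ],
)

```text
t: 32.63
tcp_pos: [472.9, -328.0, 11.4]
ee_rot: [-3.12, -0.044, -0.074]
force: [-0.2, 7.3, 4.8]
width: 22.8
```

```bash
python3 gap.py w16 | sed -n 1p\;3,7p | cut -c1-110; python3 ends.py w16 92 98 104 115 125|cut -c1-85
```

```text
[ 472.9 -328.    11.4] [-3.12  -0.044 -0.074]
-60 [535, 183] 19 19 19 19 19 19 19 19 19 19 19 19 19 19 19 19 19 19 19 19 20 16 19 19 18 9 14 19 19 18 15 7 6
-45 [541, 145] 20 20 20 20 20 17 8 6 6 6 6 6 6 6 6 6 6 7 10 9 16 16 18 19 18 14 14 19 19 18 9 6 5 6 6 6 6 6 6 
-30 [548, 104] 19 19 19 19 19 20 20 20 20 19 12 6 6 6 6 6 6 6 6 6 6 15 18 19 18 14 12 18 19 18 16 7 6 6 6 5 5 
-15 [555, 62] 19 19 19 19 19 16 7 6 6 6 6 6 6 6 6 7 18 19 19 19 19 16 18 18 18 13 11 18 18 18 16 7 5 5 6 6 6 6
0 [563, 16] 17 17 17 17 17 17 17 17 17 17 17 17 17 17 17 17 17 18 18 18 18 15 17 18 17 13 9 17 18 18 15 8 5 5 
66 [573, 230] 0 0 0 0 0 0 0 0 0 0 0 0 0 0 0 0 0 0 0 0 2 10 17 18 19 19 19 19 17 15 9 
72 [558, 230] 0 0 0 0 0 0 0 0 0 0 0 0 0 0 0 0 0 0 0 0 3 11 17 18 19 19 19 19 17 15 11
78 [543, 230] 0 0 0 0 0 0 0 0 0 0 0 0 0 0 0 0 0 0 0 0 3 12 17 19 19 19 19 19 17 15 11
92 [509, 230] 0 0 0 0 0 0 0 0 0 0 0 1 0 0 0 0 0 0 0 0 4 13 15 16 16 16 16 16 16 14 8 
98 [495, 229] 0 0 0 0 0 0 0 0 0 0 0 0 0 0 0 0 0 0 0 0 1 8 15 16 16 16 16 16 16 14 9 7
104 [480, 229] 0 0 0 0 0 0 0 0 0 0 0 0 0 0 0 0 0 0 0 0 5 12 15 16 16 16 16 16 15 13 9
115 [453, 229] 0 0 0 0 0 0 0 0 0 0 0 0 0 0 0 0 0 0 0 1 5 12 15 16 16 16 16 16 15 13 8
125 [429, 229] 0 0 0 0 0 0 0 0 0 0 0 0 0 0 1 0 0 0 0 0 5 14 15 16 16 16 16 16 15 13 8
```

Request:
servo_tool(
  increments=[
    [[60,0,0,0,0],[60,0,0,0,0],[60,0,0,0,0],[60,0,0,0,0],[60,0,0,0.03,0],[60,0,0,0.06,0],[60,0,0,0.1,0],[60,0,0,0.1,0]],
  ],
)

```text
t: 33.35
tcp_pos: [477.0, -330.6, 117.4]
ee_rot: [-3.125, -0.055, -0.076]
force: [0.7, -0.7, 0.6]
width: 51.3
```

Request:
servo_tool(
  increments=[
    [[60,0.02,-0.03,0.04,0],[60,0.04,-0.06,0.08,0],[60,0.06,-0.09,0.12,0],[60,0.06,-0.09,0.16,0],[60,0.06,-0.09,0.18,0],[60,0.06,-0.09,0.18,0],[60,0.06,-0.09,0.18,0]],
  ],
)

```text
t: 33.93
tcp_pos: [539.9, -423.9, 302.9]
ee_rot: [-3.131, -0.064, -0.079]
force: [-0.2, 0.4, 0.7]
width: 51.3
```

```bash
cat > fin.py <<'E'
from h import *
import sys
P,im=snap('wrist',sys.argv[1]);print(np.round(r.sense()["tcp_pos"],1))
g=cv2.cvtColor(im,cv2.COLOR_BGR2GRAY)
m=((g>80)*255).astype(np.uint8); m=cv2.morphologyEx(m,cv2.MORPH_CLOSE,np.ones((5,5)))
n,l,st,ce=cv2.connectedComponentsWithStats(m)
D=np.array([561.0,-505.5,30]);A=R.from_euler('z',-.0787).as_matrix()
k=l[tuple(np.int32(np.round(proj(P,D+A@[78,60,0])[0]))[::-1])]; print(st[k])
c=cv2.findContours((l==k).astype(np.uint8),cv2.RETR_EXTERNAL,cv2.CHAIN_APPROX_NONE)[0][0][:,0]
w=(onz(P,c,30)-D)@A; b=cv2.minAreaRect(w[:,:2].astype(np.float32)); print("both, docked frame",b)
def rays_edges(pts0,d,span,lab):
    xs=np.arange(*span,.25)
    for p in pts0:
        q=np.float32(proj(P,D+(A@(np.array([*p,0])[:,None]+np.outer(d,xs))). T))
        v=cv2.remap(g,q[:,0][None],q[:,1][None],cv2.INTER_LINEAR)[0]
        i=np.argmax(v>80); print(lab,p,round(float(xs[i]),2),end='; ')
    print()
for yy in (-60,60,110,230): 
    rays_edges([(-90,yy)],[1,0,0],(0,20),"near"); rays_edges([(90,yy)],[-1,0,0],(0,20),"far")
rays_edges([(x,267) for x in (-70,-30,30,70)],[0,-1,0],(0,25),"left side")
rays_edges([(x,-95) for x in (-70,-30,30,70)],[0,1,0],(0,25),"right side")
E
python3 fin.py w17; python3 gap.py w18 | cut -c1-160
```

```text
[ 537.9 -422.4  299.6]
[  185    90   272   125 31417]
both, docked frame ((0.2295989990234375, 85.11821746826172), (340.234375, 160.49005126953125), 89.89663696289062)
near (-90, -60) 9.75; 
far (90, -60) 10.0; 
near (-90, 60) 10.5; 
far (90, 60) 10.0; 
near (-90, 110) 11.75; 
far (90, 110) 8.5; 
near (-90, 230) 11.0; 
far (90, 230) 8.5; 
left side (-70, 267) 12.0; left side (-30, 267) 11.5; left side (30, 267) 11.75; left side (70, 267) 11.75; 
right side (-70, -95) 10.25; right side (-30, -95) 10.25; right side (30, -95) 10.25; right side (70, -95) 10.25; 
[ 536.4 -421.3  297.4] [-3.126 -0.054 -0.077]
-75 [322, 208] 10 12 14 14 12 10 8 8 8 8 8 8 8 8 8 8 8 8 8 8 8 9 9 10 9 9 10 12 12 12 12 13 13 13 13 13 13 13 13 13 13 13 13 13 13 13 13 13 13 13 13 13 13 13 13
-60 [322, 197] 23 23 23 23 23 23 23 23 23 23 23 23 23 23 23 23 23 23 22 19 18 19 22 22 20 18 17 21 22 21 19 19 21 23 23 23 23 23 23 23 23 23 23 23 23 23 23 23 2
-45 [322, 186] 20 19 17 19 21 23 23 23 23 23 23 23 23 23 23 23 23 21 19 18 17 19 22 22 20 18 18 22 22 21 19 19 22 24 24 23 23 23 23 23 23 23 23 23 23 23 23 23 2
-30 [
[... 581 characters left out ...]
 18 14 17 22 24 24 24 24 24 24 24 24 24 24 24 24 24 24 24
30 [322, 128] 24 24 24 24 24 24 24 24 24 24 24 24 24 24 24 24 24 24 22 21 20 20 22 23 21 19 19 22 23 21 18 19 23 24 24 24 24 24 24 24 24 24 24 24 24 24 24 24 24
45 [322, 116] 24 24 24 24 24 24 24 24 24 24 24 24 24 24 24 24 24 24 23 21 20 20 22 23 21 19 19 22 23 21 18 20 23 24 24 24 24 24 24 24 24 24 24 24 24 24 24 24 24
60 [322, 104] 24 24 24 24 24 24 24 24 24 24 24 24 24 24 24 24 24 24 24 22 21 20 22 23 21 19 20 22 23 21 17 13 18 23 24 24 24 24 24 24 24 24 24 24 24 24 24 24 24
75 [322, 91] 16 16 16 16 16 16 16 16 16 16 16 15 15 15 15 15 14 15 16 16 16 17 19 18 17 15 18 22 23 21 16 8 7 7 7 7 7 7 7 7 7 6 7 7 7 6 6 7 7 7 7 7 7 7 7 7 7 7
```

Request:
servo_tool(
  increments=[
    [[60,-0.05,0.01,-0.03,0],[60,-0.06,0.02,-0.06,0],[60,-0.062,0.03,-0.1,0],[60,-0.062,0.03,-0.14,0],[60,-0.062,0.03,-0.18,0],[60,-0.062,0.03,-0.2,0],[60,-0.062,0.03,-0.2,0]],
  ],
)

```text
t: 34.62
tcp_pos: [468.1, -387.7, 90.1]
ee_rot: [-3.118, -0.041, -0.077]
force: [0.2, -0.2, -0.2]
width: 51.3
```

```bash
python3 gap.py w19 | cut -c1-110|head -8; python3 ends.py w19 92 98 104 115 125|cut -c1-110
```

```text
[ 470.6 -389.    93.2] [-3.121 -0.046 -0.077]
-75 [363, 181] 11 12 11 11 11 11 11 10 11 11 11 11 11 11 11 11 11 11 11 11 11 11 11 11 10 9 18 21 21 21 21 21 
-60 [364, 158] 19 19 19 19 19 19 19 19 19 19 19 19 19 19 19 19 19 19 19 19 17 16 18 18 16 11 16 18 18 17 11 6 
-45 [364, 134] 21 21 14 7 7 9 12 13 15 18 23 23 23 23 23 23 23 23 23 23 20 19 21 22 20 14 19 21 22 21 11 6 11 
-30 [365, 110] 21 21 21 21 21 21 17 7 7 8 17 23 23 23 23 23 23 23 23 23 19 18 21 22 20 14 19 21 22 20 11 6 11 
-15 [366, 84] 21 21 13 7 12 23 24 23 23 23 23 23 24 23 24 24 24 24 24 24 21 18 21 22 19 13 18 21 22 20 12 6 11
0 [367, 57] 23 23 23 23 23 23 23 23 23 23 23 23 23 23 23 23 23 23 23 24 21 18 21 22 20 13 18 21 22 20 12 6 11 
15 [368, 30] 23 23 23 23 23 23 23 23 23 23 23 23 23 23 23 23 23 23 23 23 20 18 20 21 18 11 17 21 21 20 11 6 11
66 [391, 188] 0 0 0 0 1 1 0 0 0 0 0 0 0 0 0 0 0 0 0 2 6 13 16 17 18 20 21 21 19 16 11 7 8 8 8 8 8 9 14 18 18 1
72 [382, 188] 0 0 0 0 0 0 0 0 0 0 0 0 0 0 0 0 0 0 0 2 6 12 15 17 18 20 21 21 19 16 11 8 8 8 8 8 8 9 14 17 19 1
78 [373, 188] 0 0 0 0 0 0 0 0 0 0 0 0 0 1 0 0 0 0 0 2 5 11 15 17 19 20 21 21 19 16 11 8 8 8 8 8 8 9 14 17 19 1
92 [351, 188] 0 0 0 0 0 0 0 0 0 0 0 0 0 0 0 0 0 0 0 0 0 0 0 3 9 15 17 18 19 20 21 20 18 14 9 8 8 8 8 7 7 7 8 8
98 [342, 188] 0 0 0 0 0 0 0 0 0 0 0 0 0 0 0 0 0 0 0 0 0 0 0 3 9 14 17 17 19 20 21 20 17 14 8 8 8 8 8 8 10 13 1
104 [333, 188] 0 0 0 0 0 0 0 0 0 0 0 0 0 0 0 0 0 0 0 0 0 0 0 4 10 15 17 17 18 20 21 19 17 14 8 8 8 8 8 8 9 14 
115 [316, 188] 0 0 0 0 0 0 0 0 0 0 0 0 0 0 0 0 0 0 0 0 0 0 1 5 12 17 19 20 21 22 23 22 20 15 9 8 8 8 8 7 10 16
125 [301, 188] 0 0 0 0 0 0 0 0 0 0 0 0 1 0 0 0 0 0 0 1 0 0 1 4 11 16 19 20 21 22 23 22 20 14 9 7 8 8 8 7 9 14
```

Request:
servo_tool(
  increments=[
    [[60,0,0,0.04,0],[60,0,0,0.08,0],[60,0,0,0.12,0],[60,0,0.03,0.16,0],[60,0,0.06,0.2,0],[60,0,0.1,0.2,0],[60,0,0.14,0.2,0],[60,0,0.17,0.2,0]],
  ],
)

```text
t: 35.33
tcp_pos: [471.5, -216.7, 296.4]
ee_rot: [-3.123, -0.051, -0.077]
force: [0.3, 1.0, -0.2]
width: 51.0
```

Request:
servo_tool(
  increments=[
    [[60,0,0.04,0,0],[60,0,0.08,0,0],[60,0,0.12,0,0],[60,0,0.16,0,0],[60,0,0.2,0,0],[60,0,0.24,0,0],[60,0,0.24,0,0],[60,0,0.24,0,0]],
  ],
)

```text
t: 36.0
tcp_pos: [471.4, 26.8, 298.1]
ee_rot: [-3.124, -0.054, -0.069]
force: [0.0, -1.2, -0.2]
width: 51.5
```

Run:
```python
from h import *
P,t=snap('top','tf');S,s=snap('scene','sf')
g=cv2.cvtColor(t,cv2.COLOR_BGR2GRAY)
D=np.array([561.0,-505.5,30]);A=R.from_euler('z',-.0787).as_matrix()
b=tray(P,t,(360,160,520,240));w=(np.c_[b[1],np.full(len(b[1]),30)]-D)@A
print(b[0],np.round(w[:,:2],1).tolist())
# adapters in tray: dark bores on bright floor
q=np.int32(proj(P,D+(A@np.array([[75,160,0],[-70,95,0],[75,95,0],[-70,160,0]]).T).T)); print(q.tolist())
x0,y0=q.min(0);x1,y1=q.max(0);c=g[y0:y1,x0:x1]
for y in range(0,c.shape[0],2): print(' '.join(f"{k//10:2d}" for k in c[y,::2]))
y=cv2.inRange(t[160:240,420:500],(0,150,180),(120,255,255)); print("tape px",np.argwhere(y).mean(0)+[160,420])
y0_=cv2.inRange(cv2.imread('pics/top0.png')[160:240,420:500],(0,150,180),(120,255,255)); print("tape before",np.argwhere(y0_).mean(0)+[160,420])
a=cv2.imread('pics/scene0.png');d=cv2.absdiff(a,s)[205:285,210:340].max(2);print("case diff scene",(d>40).sum())
```

```text
((569.8978271484375, -421.7107238769531), (347.154296875, 167.62351989746094), 84.88858032226562) [[82.2, 256.4], [84.2, -82.3], [-77.3, -85.7], [-79.8, 251.0]]
[[408, 172], [426, 225], [430, 175], [404, 222]]
12 13 13 15 17 16 17 17 16 17 16 16 15
20 19 14 14 14 12 11 11 12 13 12 12 13
24 24 23 23 23 21 20 20 20 19 19 19 18
24 24 24 23 24 24 24 23 24 24 24 24 23
25 25 24 23 23 23 23 23 24 23 23 23 24
20 23 25 24 24 24 23 24 23 23 23 23 23
14 13 24 24 24 24 24 23 23 23 23 23 23
22 14 24 24 24 24 23 24 23 23 23 23 23
25 23 25 24 24 24 24 23 23 23 23 23 22
24 24 24 24 24 24 24 24 24 23 24 24 23
17 23 24 24 24 24 24 24 24 23 24 24 23
23 24 24 24 24 24 24 24 24 24 24 24 22
24 24 24 24 24 24 24 24 24 23 24 24 19
24 24 24 24 24 24 24 24 24 23 23 23 18
24 24 24 24 24 24 24 24 24 24 24 24 18
24 24 24 24 24 24 24 24 24 24 24 24 18
25 25 25 24 24 24 24 24 24 24 24 24 18
23 25 25 24 24 24 24 24 24 24 24 24 17
13 22 25 24 24 24 24 24 24 24 24 24 17
16 19 25 24 24 24 24 24 24 24 24 24 17
22 24 25 24 24 24 24 24 24 24 24 23 15
25 25 25 24 24 24 24 24 24 24 24 23 12
21 23 24 24 24 24 24 24 24 24 24 23 12
18 23 24 24 24 24 24 24 24 24 24 23 12
24 24 24 24 24 24 24 24 24 24 24 23 11
24 24 24 24 24 24 24 24 24 24 24 23 12
20 22 23 23 24 23 23 23 24 24 24 23 12
tape px [213.26519337 447.80662983]
tape before [213.125      447.70108696]
case diff scene 666
```

```bash
python3 -c "
from rig import r
print(r.job_done())"
```

```text
the job is handed in; nothing more can be done
None
```

The job is done and handed in at about 36 s on the robot's clock, well inside the 210 s limit. The returns tray ended about 1.6 mm off level with the other tray, and I left it there.

**What I did**
- **Case:** I swung the lid back to about 2.1 rad, just short of the 2.2 rad stop. Six adapters were inside, and two were in the wrong row: the round one in the far row and the square one in the near row, both at the left end (y = +96). I set both upright in the returns tray and left the other four alone.
- **Lid:** I shut it, then pressed on its front middle with closed fingers. It stopped at 62 mm, the shut height, against about 9 N.
- **Tray:** I gripped its block and slid it with its load along the worktop until it stopped against the docked tray at about 7 N.

**Last checks**
- **Flush:** after release, the two trays together measured 340.2 x 160.5 mm in the wrist camera, against 340 x 160 for a perfect fit.
- **Load and bystander:** both adapters are in the tray, and the tape roll has not moved.

**What failed or disagreed**
- **Ends level:** the ends matched within about 0.1 mm while the tray was gripped. After release the wrist camera showed it about 1.6 mm too far from the robot. The coarser top view suggested about 2 mm the other way. I judged a second grip riskier than the error.
- **Lid, last comparison:** the final scene picture differed from the first around the case. I put this down to the arm standing in view, but could not look again because my picture allowance was used up. I therefore rely on the press test.
- **Lid tab grip:** while shutting the lid, the fingers slid down the tab by roughly 10 mm with almost no force, possibly the grip slackening. The press test was done after this.

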